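Sort the spice tins by fit and hang up the carrier

ROBOT

A 6-joint arm with a two-finger parallel gripper is mounted at the origin on the work surface. World frame = base frame: x ahead of the robot, y to its left, z up, the work surface at z = 0. Lengths are in m, angles in degrees, forces in N, time in s.
With the tool pointing down it reaches from about 0.25 to 0.725 m from the base axis. Payload 9.7 kg.
Tool frame: the origin (TCP) lies between the finger pads; the fingertips stand 19 mm ahead of it and the grasp point (between the pads) is the TCP; z points along the fingers, y is the line along which they close (so a half turn about z gives the same grasp; the last joint's range is limited). The gripper opens to 85 mm and grips with 20 to 120 N. Pads are 22 mm wide; open, the fingers measure 114 mm over their backs; the gripper's body (76 mm by 85 mm) begins 54 mm behind the grasp point. The pads swing forward as they close: fully open they stand 13 mm farther back than shut.
Start: joints at [76.891, 4.979, 10.078, 95.1, 0, 90], TCP at [0.125, 0.536, 0.25] pointing down, gripper open.
Joint ranges: [-179.16, 179.16], [-48.56, 103.87], [-65.8, 70.77], [-126.05, 130.52], [-82.76, 87.17], [-180, 180]. Speed limits (degrees/s): [127.2, 127.2, 147.25, 180, 180, 180].

INTERFACE

Orientations are given as [roll, pitch, yaw] about the fixed x, y, z axes, in that order (R = Rz(yaw) Ry(pitch) Rx(roll)).
In Python, from workcell import bot gives the robot as it stands. The module is installed in compiled form; this text tells all that it offers.
- The arm moves only by the shell command python3 -m crank 'ROWS' [OPENING] [FORCE]. ROWS is JSON, a list that holds one entry, the list of rows, each a list of 6 numbers: the shift along the world's x, y, z as a fraction of full scale, then the turn, a rotation vector about the world's x, y, z as a fraction of full scale. In form: [[[x, y, z, wx, wy, wz], ...]]. A call has 1 to 20 rows; each row shifts and turns the commanded pose from where the row before left it; what a row does not reach is not made up. Full scale, the value 1, is 20 mm for a shift and 0.12 rad for a turn. A row lasts 1/12 s, in which the tool goes at most 41.7 mm and 7.16 degrees, less where a joint would pass 70% of its speed; a pose out of reach is approached as far as the arm can. A call with a number of a shift or a turn outside -1 to 1 is refused whole. A call with a gripper value outside its range is refused whole. OPENING is the opening, from 0 (shut) to 1 (fully open), set as the call begins (- or left out, the last holds). The fingers move at their own pace and stop on an object; FORCE is the grip in N (left out, the last holds). Time passes only in rows, so rows that do not move let the fingers close. It gives the time, the measured TCP pose, the force, the opening and the grip force at its end, in the units of the state.
- bot.get_obs(): the state, without advancing time (a new reading comes with each control period).
- bot.camera(name): name is "scene" or "side" or "wrist"; returns the picture (400x640x3 uint8, red, green, blue); there is no depth.
- bot.camera_model(name): a dict with "vertical_fov" (degrees; the focal length in pixels is half the picture's height over the tangent of half this angle, whatever the lens; pixels are square), "cx", "cy" (the principal point, pixels), "k1" (the pictures are not rectified: a ray, as slopes to the right and down, at radius r is drawn at 1 + k1 r^2 times it, then the intrinsics apply), "R" (3x3) and "t" (3): a world point X has camera coordinates R X + t. Camera axes: x right, y down, z forward; pixel columns grow to the right and rows downward; lengths in m; the calibration is good to about 2 mm. A picture is of the moment at which its call begins: read the wrist's pose just before it. camera_model takes no time and is no camera call; for the wrist camera it gives the pose at the moment of the call.
- bot.job_done(): hands the job in; it is judged then, once.
The state is a dict: "time": time; "q": joint angles; "qd": joint speeds; "joint_efforts": joint torques, N m; "ee_pos": TCP position; "tcp_rot": TCP orientation; "wrist_force": force on the tool from outside, world axes, zero at the start; "torque": the same for the moment, N m; "opening": finger opening in m; "grasp_force": force on a finger pad.
Only numpy, scipy, OpenCV 4.12 (cv2) and the standard library are available. Lean on these libraries where they do the work, as an engineer would, in place of code of your own. Each camera call takes 0.05 s, during which the arm holds its last target. There are 200 camera calls.

TASK

Sort the spice tins: stand every tin that slides into the carrier's round wells down to the bottom of a well of its own, and stand every tin too wide for them upright in the open glass container. With its slim tins all in, hang the carrier by its handle bar across both prongs of the hook stand, tins still in it, and leave it hanging still. Do not disturb the bowl, the lidded box or the spoon.

Things in the scene. Friction and masses are not known exactly. Their poses are not given: they have to be found in the camera images.
- carrier: loose bamboo block 156 (x) x 160 (y) x 35 mm high with four wells and a rigid steel handle over its middle: uprights at y = -74 and +74 mm carry a square bar along y, 10 mm thick, its underside 135 mm above the block's underside. About 0.45 kg empty. Origin: centre of the underside, z up. A tin in a well rises to 83 mm, 52 mm below the bar.
- carrier_bar (a point): middle of the carrier's handle bar (its centre line), 140 mm above the carrier's underside; axes as the carrier's (y runs along the bar).
- well_1 (a point): centre of the mouth of one of the carrier's four round wells (43 mm diameter, 27 mm deep, so its floor is 8 mm above the carrier's underside); the wells lie at x = -52 or +52 mm and y = -40 or +40 mm in the carrier's frame. Axes as the carrier's.
- well_2 (a point): centre of the mouth of one of the carrier's four round wells (43 mm diameter, 27 mm deep, so its floor is 8 mm above the carrier's underside); the wells lie at x = -52 or +52 mm and y = -40 or +40 mm in the carrier's frame. Axes as the carrier's.
- well_3 (a point): centre of the mouth of one of the carrier's four round wells (43 mm diameter, 27 mm deep, so its floor is 8 mm above the carrier's underside); the wells lie at x = -52 or +52 mm and y = -40 or +40 mm in the carrier's frame. Axes as the carrier's.
- well_4 (a point): centre of the mouth of one of the carrier's four round wells (43 mm diameter, 27 mm deep, so its floor is 8 mm above the carrier's underside); the wells lie at x = -52 or +52 mm and y = -40 or +40 mm in the carrier's frame. Axes as the carrier's.
- slim_1: slim plain metal spice tin with a darker lid, a straight upright cylinder 36 mm in diameter and 75 mm high, 60 g; origin at the centre of its underside, z up its axis. Fits the carrier's wells. May be absent (None).
- slim_2: slim plain metal spice tin with a darker lid, a straight upright cylinder 36 mm in diameter and 75 mm high, 60 g; origin at the centre of its underside, z up its axis. Fits the carrier's wells. May be absent (None).
- slim_3: slim plain metal spice tin with a darker lid, a straight upright cylinder 36 mm in diameter and 75 mm high, 60 g; origin at the centre of its underside, z up its axis. Fits the carrier's wells. May be absent (None).
- slim_4: slim plain metal spice tin with a darker lid, a straight upright cylinder 36 mm in diameter and 75 mm high, 60 g; origin at the centre of its underside, z up its axis. Fits the carrier's wells. May be absent (None).
- wide_1: wide plain metal spice tin with a darker lid, a straight upright cylinder 46 mm in diameter and 75 mm high, 80 g; origin at the centre of its underside, z up its axis. Too wide for the carrier's wells. May be absent (None).
- wide_2: wide plain metal spice tin with a darker lid, a straight upright cylinder 46 mm in diameter and 75 mm high, 80 g; origin at the centre of its underside, z up its axis. Too wide for the carrier's wells. May be absent (None).
- wide_3: wide plain metal spice tin with a darker lid, a straight upright cylinder 46 mm in diameter and 75 mm high, 80 g; origin at the centre of its underside, z up its axis. Too wide for the carrier's wells. May be absent (None).
- container: open glass food container, loose, 0.6 kg, 130 (x) x 200 (y) x 55 mm high outside, walls and floor 5 mm; origin at the centre of its underside, z up. Three wide tins stand in it side by side along y (for instance at y = -58, 0 and +58 mm).
- hook_seat (a point): seat of the double hook: midway between two level 10 mm round prongs (at y = -30 and +30 mm), at the height of their upper side. The prongs point to -x; their tips, 27 mm to -x, rise 15 mm above the seat. To +x they run to the post.
- hook_stand: fixed steel hook stand, 200 mm high; origin on the counter under hook_seat, same axes. Its 18 mm post stands 118 mm to +x and ends at prong height; foot plate 10 mm thick and 90 mm wide from 85 to 155 mm to +x. Bring the bar, along y, in over the tips from the -x side, prongs passing between bar and tins, then lower it.
- bowl: white soup bowl, 130 mm across and 55 mm high, bystander; origin at the centre of its underside.
- lidded_box: closed glass food container with a pale teal lid, 110 x 110 x 62 mm, bystander; origin at the centre of its underside.
- spoon: wooden spoon 240 mm long lying on the counter, bystander; origin at its middle, x along it.
Things that resemble listed ones, but are neither listed nor needed, are in the scene too. Leave any pink or turquoise look-alike of the slim_1 alone.

How it is judged (in metres and radians):
On the way:
1. every slim tin present stands in a well, down to its bottom, while the carrier stands on the counter (x of slim_1 in the frame of carrier between -0.07 and 0.07 m and y of slim_1 in the frame of carrier between -0.06 and 0.06 m and z of slim_1 in the frame of carrier between -0.004 and 0.018 m and x of slim_2 in the frame of carrier between -0.07 and 0.07 m and y of slim_2 in the frame of carrier between -0.06 and 0.06 m and z of slim_2 in the frame of carrier between -0.004 and 0.018 m and x of slim_3 in the frame of carrier between -0.07 and 0.07 m and y of slim_3 in the frame of carrier between -0.06 and 0.06 m and z of slim_3 in the frame of carrier between -0.004 and 0.018 m and x of slim_4 in the frame of carrier between -0.07 and 0.07 m and y of slim_4 in the frame of carrier between -0.06 and 0.06 m and z of slim_4 in the frame of carrier between -0.004 and 0.018 m and height (world z) of carrier below 0.015 m), for 0.2 s.
At the end, for the whole second after the job is handed in: Slim tins within 10 mm of the bottom of wells; wide tins on the container's floor, upright within 0.2 rad; the carrier hangs still (under 0.03 m/s) by its bar on both prongs, between tips and post, within 35 mm sideways of the seat, tilted under 0.3 rad (x of slim_1 in the frame of carrier between -0.07 and 0.07 m and y of slim_1 in the frame of carrier between -0.06 and 0.06 m and z of slim_1 in the frame of carrier between -0.004 and 0.018 m and x of slim_2 in the frame of carrier between -0.07 and 0.07 m and y of slim_2 in the frame of carrier between -0.06 and 0.06 m and z of slim_2 in the frame of carrier between -0.004 and 0.018 m and x of slim_3 in the frame of carrier between -0.07 and 0.07 m and y of slim_3 in the frame of carrier between -0.06 and 0.06 m and z of slim_3 in the frame of carrier between -0.004 and 0.018 m and x of slim_4 in the frame of carrier between -0.07 and 0.07 m and y of slim_4 in the frame of carrier between -0.06 and 0.06 m and z of slim_4 in the frame of carrier between -0.004 and 0.018 m and x of wide_1 in the frame of container between -0.06 and 0.06 m and y of wide_1 in the frame of container between -0.09 and 0.09 m and z of wide_1 in the frame of container between -0.004 and 0.02 m and angle between each of wide_1, wide_2, wide_3's own z axis and vertical below 0.2 rad and x of wide_2 in the frame of container between -0.06 and 0.06 m and y of wide_2 in the frame of container between -0.09 and 0.09 m and z of wide_2 in the frame of container between -0.004 and 0.02 m and x of wide_3 in the frame of container between -0.06 and 0.06 m and y of wide_3 in the frame of container between -0.09 and 0.09 m and z of wide_3 in the frame of container between -0.004 and 0.02 m and x of carrier_bar in the frame of hook_seat between -0.016 and 0.05 m and y of carrier_bar in the frame of hook_seat between -0.035 and 0.035 m and z of carrier_bar in the frame of hook_seat between -0.004 and 0.016 m and contact force between carrier and hook_stand above 1.5 N and angle between carrier's own z axis and vertical below 0.3 rad and linear speed of carrier below 0.03 m/s); the robot touches nothing.
It fails at once if the bowl is moved more than 3 cm (distance of bowl from where it was at the start of the episode above 0.03 m).
It fails at once if the lidded box is moved more than 3 cm (distance of lidded_box from where it was at the start of the episode above 0.03 m).
It fails at once if the spoon is moved more than 3 cm (distance of spoon from where it was at the start of the episode above 0.03 m).
Of slim_1, slim_2, slim_3, slim_4, wide_1, wide_2, wide_3 only 4 to 6 are there at a start; the rules pass over those that are not, and their reading is None.
At some moment in a run one of carrier, container may be knocked a few centimetres aside while the robot is not near it.
It also fails if it takes over 210 s, if anything falls off the work surface, if the arm or the gripper's body presses on something with over 40 N, if the wrist force passes 120 N, or if a joint passes its speed limit or range.

## Working session

There is one attempt and no reset: what is moved stays moved. The work goes in short steps, Python scripts to look and compute and a shell command to move; the robot and the scene stay as the last step left them, time stands still between calls to the robot, and variables do not carry over. Pictures are saved under pics/ and viewed, at most 14 in all, crops included, and the job is handed in when it is done.

```bash
mkdir -p pics; cat > h.py <<'E'
import numpy as np, cv2
from workcell import bot
def cam(n):
    m=bot.camera_model(n); im=bot.camera(n); return im,m
def K(m):
    f=200/np.tan(np.radians(m["vertical_fov"])/2); return f
def ray(m,u,v):
    f=K(m); d=np.array([(u-m["cx"])/f,(v-m["cy"])/f]); s=d.copy()
    for _ in range(30): s=d/(1+m["k1"]*(s@s))
    R=np.array(m["R"]);t=np.array(m["t"])
    return -R.T@t, R.T@np.array([s[0],s[1],1])
def onz(m,u,v,z):
    c,d=ray(m,u,v); return c+d*(z-c[2])/d[2]
def proj(m,X):
    f=K(m); p=np.array(m["R"])@np.array(X)+np.array(m["t"]); s=p[:2]/p[2]; s=s*(1+m["k1"]*(s@s))
    return np.array([m["cx"],m["cy"]])+f*s
def tri(a,b):
    A=np.zeros((3,3));y=np.zeros(3)
    for c,d in (a,b):
        d=d/np.linalg.norm(d);P=np.eye(3)-np.outer(d,d);A+=P;y+=P@c
    return np.linalg.solve(A,y)
def save(n,im): cv2.imwrite("pics/"+n+".png",im[:,:,::-1])
E
python3 - <<'E'
from h import *
print(bot.get_obs())
for n in("scene","side","wrist"):
    im,m=cam(n); save(n+"0",im); np.save(n+"0.npy",im); c=ray(m,320,200); print(n,c,m["vertical_fov"],m["k1"])
E
```

```text
{'time': 0.0, 'q': array([7.68905363e+01, 5.01252601e+00, 1.00351892e+01, 9.50993168e+01,
       1.43321253e-03, 8.99999720e+01]), 'qd': array([ 0.04004132,  0.09784157,  0.01575907, -0.0088635 , -0.01093062,
       -0.06961994]), 'joint_efforts': array([-2.02882962e-03, -5.20390463e+01,  4.64801931e+01,  1.63110526e-02,
       -2.15892840e-05,  3.09223090e-06]), 'ee_pos': array([0.12469577, 0.53547683, 0.24957595]), 'tcp_rot': array([-1.79923346e+02, -1.43324864e-03,  1.66890562e+02]), 'wrist_force': array([ 0.07482838, -0.47173748, -0.08428564]), 'torque': array([-0.00265505,  0.03527537, -0.04649756]), 'grasp_force': 0.0, 'opening': 0.085505564717053}
scene (array([ 1.00476745, -0.52105611,  0.8994644 ]), array([-0.3954539 ,  0.52287375, -0.75547606])) 57.57356791000035 -0.030688554350561788
side (array([ 0.09529088, -0.69690574,  0.72858446]), array([ 0.48498079,  0.67500987, -0.556025  ])) 57.026451767467094 -0.07355568136089809
wrist (array([0.04558215, 0.55283846, 0.37436108]), array([ 0.31339475, -0.07318694, -0.94681015])) 71.48303294295265 0.004858173079155145
```

View pics/scene0.png

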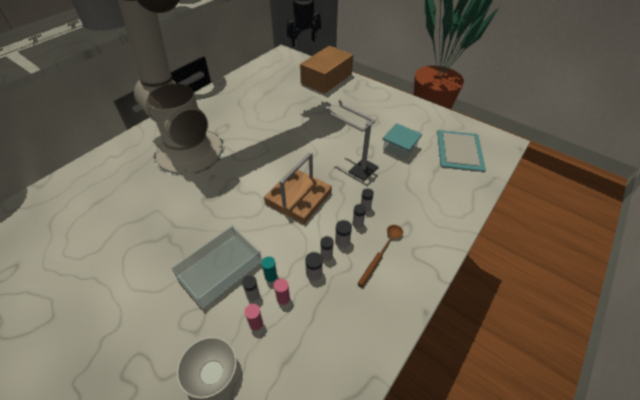

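View pics/side0.png

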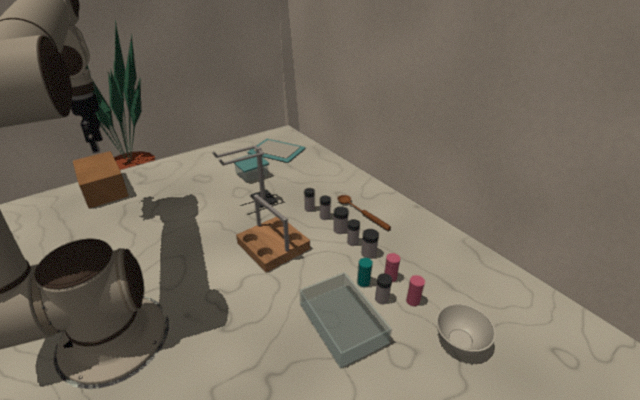

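The scene picture shows six dark-lidded tins at about (367,197), (359,214), (344,231), (327,247), (314,265) and (251,287). The decoys are turquoise at (269,268) and pink at (283,291) and (254,317). The carrier is at (298,193), the hook stand at (355,135), the container at (217,266), the bowl at (208,370) and the spoon at (380,255). The side view shows the same things.

```bash
cat > m1.py <<'E'
from h import *
ims={n:np.load(n+"0.npy") for n in("scene","side")}
ms={n:bot.camera_model(n) for n in ims}
a=ims["scene"][95:310,165:405]; b=ims["side"][135:315,205:445]
s=cv2.resize(a,None,fx=2.9,fy=2.66,interpolation=2)[:, :]
s=cv2.resize(a,(640,573),interpolation=cv2.INTER_CUBIC); save("cs",cv2.convertScaleAbs(s,alpha=1.5))
s=cv2.resize(b,(800,600),interpolation=cv2.INTER_CUBIC); save("cb",cv2.convertScaleAbs(s,alpha=1.5))
for n,(x0,y0,x1,y1) in (("scene",(235,180,400,310)),("side",(290,180,400,310))):
    im=ims[n]; g=im.max(2)
    mk=((g<62)).astype(np.uint8); z=np.zeros_like(mk); z[y0:y1,x0:x1]=mk[y0:y1,x0:x1]
    k,l,st,c=cv2.connectedComponentsWithStats(z)
    for i in range(1,k):
        if st[i,4]>12: print(n,st[i],c[i].round(1),onz(ms[n],*c[i],0.068).round(3))
E
python3 m1.py
```

```text
scene [281 184   4  21  33] [282.5 193.1] [0.461 0.007 0.068]
scene [362 190  11  12 101] [366.9 195.1] [0.672 0.158 0.068]
scene [354 203  13  15 137] [359.9 210.6] [0.688 0.093 0.068]
scene [337 222  14  16 194] [343.3 229.2] [0.688 0.008 0.068]
scene [321 238  12  16 135] [326.7 244.4] [ 0.681 -0.062  0.068]
scene [306 253  18  23 263] [314.2 262.2] [ 0.689 -0.127  0.068]
scene [264 267  13  15 134] [270.4 274.2] [ 0.621 -0.223  0.068]
scene [243 276  16  23 196] [250.1 284.7] [ 0.601 -0.276  0.068]
side [305 189   9   9  75] [309.1 192.9] [0.666 0.16  0.068]
side [320 196  10  11  82] [325.  200.8] [0.682 0.092 0.068]
side [333 207  15  14 149] [340.8 213.4] [0.681 0.008 0.068]
side [346 220  13  12 121] [352.6 225. ] [ 0.673 -0.057  0.068]
side [362 230  16  14 180] [370.2 236.4] [ 0.68  -0.127  0.068]
side [358 267  13  20 191] [364.7 276.6] [ 0.564 -0.236  0.068]
side [376 274  16  16 183] [384.  281.1] [ 0.593 -0.275  0.068]
```

View pics/cs.png

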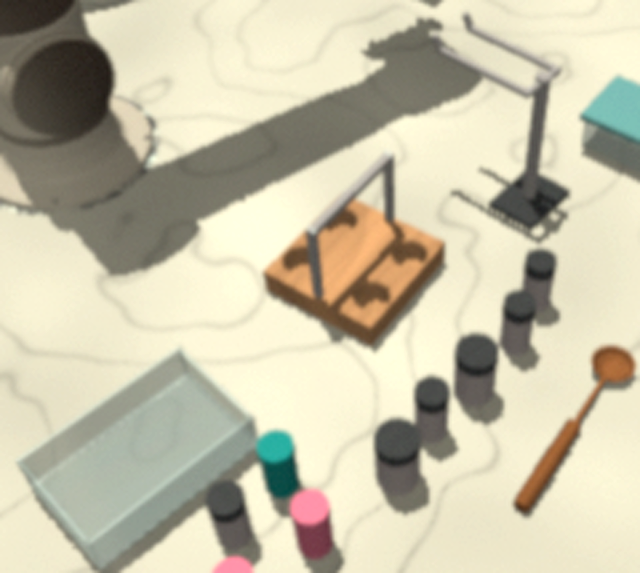

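View pics/cb.png

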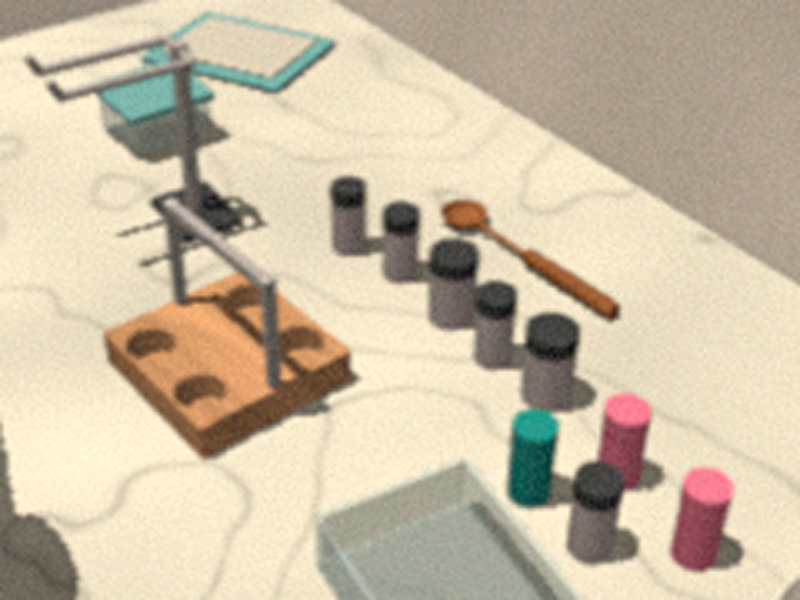

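The crops agree. Of the dark-lidded tins, scene (343,229) and (314,262) are visibly wider. (367,195), (360,211), (327,244) and probably (250,285) are slim. The pink and turquoise tins, without dark lids, are decoys. I'll check diameters numerically.

```bash
cat > m2.py <<'E'
from h import *
ims={n:np.load(n+"0.npy") for n in("scene","side")}
ms={n:bot.camera_model(n) for n in ims}; S,D=ms["scene"],ms["side"]
cs=lambda x,y:(165+x/2.667,95+y/2.665); cb=lambda x,y:(205+x/3.333,135+y/3.333)
def two(name,a,b):
    A=ray(S,*cs(*a));B=ray(D,*cb(*b)); print(name,tri(A,B).round(3))
two("bar near",(313,233),(272,282)); two("bar far",(389,160),(170,205))
two("right",(444,243),(260,275)) 
for q in ((444,243),(374,330),(266,272),(345,197)): print("blk scene",onz(S,*cs(*q),.035).round(3))
for q in ((107,338),(208,435),(350,352)): print("blk side",onz(D,*cb(*q),.035).round(3))
two("tipA",(438,48),(57,92));two("tipB",(468,18),(33,65));two("post",(548,75),(182,55))
for q in ((20,465),(181,350),(255,430),(97,545)): print("cont scene",onz(S,*cs(*q),.055).round(3))
for q in ((320,515),(465,462)): print("cont side",onz(D,*cb(*q),.055).round(3))
# tins: columns profile of lid, subpixel width; two-view
T=[((366.9,195.1),(309.1,192.9)),((359.5,209.6),(325,200.8)),((343.3,229.2),(340.8,213.4)),((326.7,244),(352.6,225)),((314.2,260),(370.2,236.4)),((250,283),(384,281))]
for a,b in T:
    P=tri(ray(S,*a),ray(D,*b)); w=[]
    for n,(u,v) in(("scene",a),("side",b)):
        im=ims[n].astype(float).max(2); m=ms[n]
        r=im[int(round(v))-1:int(round(v))+2].mean(0); c=int(round(u)); lo=r[c-2:c+3].mean()
        th=(lo+150)/2; i=c
        while r[i]<th:i+=1
        j=c
        while r[j]<th:j-=1
        px=(i-(r[i]-th)/(r[i]-r[i-1]))-(j+(r[j]-th)/(r[j]-r[j+1]))
        cc,dd=ray(m,u,v); f=K(m); dep=np.array(m["R"])[2]@P+m["t"][2]; w.append(px/f*dep*1000)
    print(P.round(3),np.round(w,1))
E
python3 m2.py
```

```text
bar near [ 0.481 -0.009  0.141]
bar far [0.468 0.14  0.136]
right [0.549 0.141 0.034]
blk scene [0.546 0.147 0.035]
blk scene [ 0.562 -0.009  0.035]
blk scene [ 0.406 -0.019  0.035]
blk scene [0.398 0.135 0.035]
blk side [0.387 0.128 0.035]
blk side [ 0.401 -0.031  0.035]
blk side [ 0.553 -0.011  0.035]
tipA [0.432 0.284 0.197]
tipB [0.432 0.346 0.203]
post [0.57  0.314 0.192]
cont scene [ 0.402 -0.365  0.055]
cont scene [ 0.425 -0.169  0.055]
cont scene [ 0.558 -0.194  0.055]
cont scene [ 0.528 -0.374  0.055]
cont side [ 0.419 -0.17   0.055]
cont side [ 0.539 -0.189  0.055]
[0.669 0.163 0.064] [35.5 35.1]
[0.685 0.097 0.065] [55.9 35.4]
[0.685 0.013 0.063] [45.1 49. ]
[ 0.677 -0.055  0.063] [35.1 75.7]
[ 0.684 -0.121  0.064] [78.  45.6]
[ 0.596 -0.272  0.064] [61.4 88.2]
```

Two-view heights agree with the text: bar 0.14, prongs 0.2, lids about 0.065. The carrier is near (0.476, 0.062) with yaw ≈ 5°. The hook seat is near (0.46, 0.315) and the container near (0.48, -0.275). Next I move over the scene for a closer look with the wrist camera.

```bash
python3 -m crank '[[[0,0,1,0,0,0],[0,0,1,0,0,0],[0,0,1,0,0,0],[0,0,1,0,0,0],[0,0,1,0,0,0],[0.8,-1,0,0,0,-0.9],[0.8,-1,0,0,0,-0.9],[0.8,-1,0,0,0,-0.9],[0.8,-1,0,0,0,-0.9],[0.8,-1,0,0,0,-0.9],[0.8,-1,0,0,0,-0.9],[0.8,-1,0,0,0,-0.9],[0.8,-1,0,0,0,-0.9],[0.8,-1,0,0,0,-0.9],[0.8,-1,0,0,0,-0.9],[0.8,-1,0,0,0,-0.9],[0.8,-1,0,0,0,-0.9],[0.8,-1,0,0,0,-0.9],[0.8,-1,0,0,0,-0.9],[0.8,-1,0,0,0,-0.9]]]' 1 40
python3 -m crank '[[[0.8,-1,0,0,0,-0.9],[0.8,-1,0,0,0,-0.9],[0.8,-1,0,0,0,-0.9],[0.8,-1,0,0,0,-0.9],[0.8,-1,0,0,0,-0.9],[0.8,-1,0,0,0,-0.9],[0.8,-1,0,0,0,-0.9],[0.8,-1,0,0,0,-0.9],[0.8,-1,0,0,0,-0.9],[0.8,-1,0,0,0,-0.9],[0.8,-1,0,0,0,-0.9],[0,0,0,0,0,0],[0,0,0,0,0,0],[0,0,0,0,0,0]]]'
cat > snap.py <<'E'
import sys
from h import *
import pickle
n=sys.argv[1]
im,m=cam("wrist"); o=bot.get_obs(); save(n,im); pickle.dump((im,m,o),open(n+".pkl","wb")); print(o["time"],o["ee_pos"],o["tcp_rot"])
E
python3 snap.py w1
```

```text
time: 1.82
ee_pos: [0.3653, 0.2345, 0.3502]
tcp_rot: [-180.0, 0.0, 73.8]
wrist_force: [-0.2, 0.4, -0.5]
opening: 0.0854
grasp_force: 0.0
time: 2.98
ee_pos: [0.5405, 0.0158, 0.35]
tcp_rot: [-180.0, 0.0, 6.1]
wrist_force: [0.4, -0.4, -0.1]
opening: 0.0855
grasp_force: 0.0
3.0333 [0.54039031 0.01610516 0.35032692] [-1.79990173e+02  1.24565315e-02  6.09289739e+00]
```

View pics/w1.png

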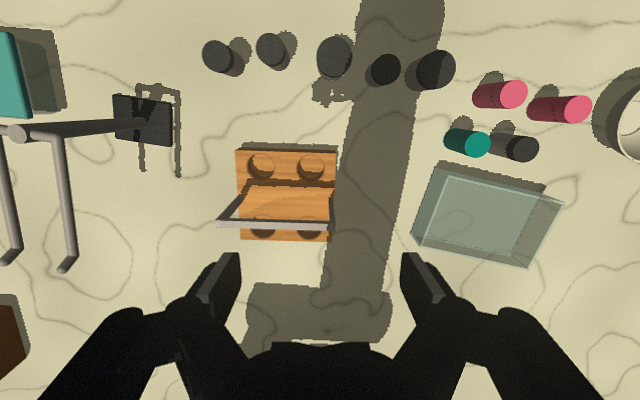

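The wrist view shows the tins along row ~55: (218,57), (271,50), (334,57), (385,69), (436,70), and one at (520,148). Decoys are at (500,95), (560,108) and (467,143). The carrier is at (286,192), the container at (487,215) and the hook prongs at left. I'll take a second wrist view and measure in both.

```bash
python3 -m crank '[[[0,-1,0,0,0,0],[0,-1,0,0,0,0],[0,-1,0,0,0,0],[0,-1,0,0,0,0],[0,-1,0,0,0,0],[0,-1,0,0,0,0],[0,0,0,0,0,0],[0,0,0,0,0,0],[0,0,0,0,0,0]]]' | head -2
python3 snap.py w2
python3 - <<'E'
from h import *
import pickle
a=pickle.load(open("w1.pkl","rb"))[0][20:170,195:545];b=pickle.load(open("w2.pkl","rb"))[0][20:170,115:465]
s=np.vstack([a,b]); s=cv2.convertScaleAbs(s,alpha=2.0); save("c12",cv2.resize(s,(700,600),interpolation=cv2.INTER_CUBIC))
E
```

```text
time: 3.78
ee_pos: [0.5405, -0.1034, 0.3506]
3.8333 [ 0.54059722 -0.10319519  0.35059071] [-1.79991122e+02 -2.36233503e-02  6.08812887e+00]
```

View pics/c12.png

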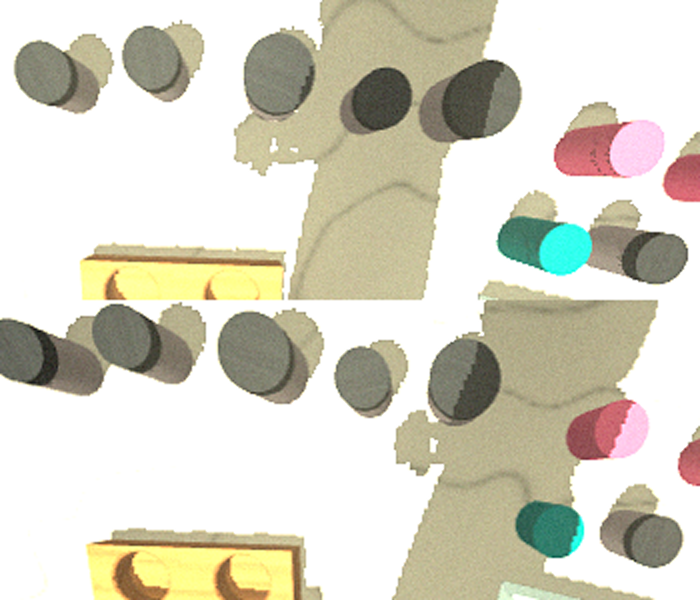

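Enlarged crop: dark lid tops are at crop 1 (44,72), (152,58), (279,73), (383,98), (487,97), (662,258). The third and fifth are clearly wide. The pink and turquoise look-alikes lack the dark lid. Triangulating now.

```bash
python3 - <<'E'
from h import *
import pickle
i1,m1,_=pickle.load(open("w1.pkl","rb"));i2,m2,_=pickle.load(open("w2.pkl","rb"))
A=[(44,72),(152,58),(279,73),(383,98),(487,97),(662,258)]
B=[(15,351),(124,337),(255,354),(364,377),(465,378),(655,540)]
for a,b in zip(A,B):
    p=(195+a[0]/2,20+a[1]/2);q=(115+b[0]/2,20+(b[1]-300)/2)
    P=tri(ray(m1,*p),ray(m2,*q)); P1=onz(m1,*p,.075);P2=onz(m2,*q,.075)
    th=np.linspace(0,6.28,60)
    e=[]
    for d in (.018,.023):
        X=np.array([proj(m2,P2+[d*np.cos(t),d*np.sin(t),0]) for t in th]); e.append(np.ptp(X,axis=0)*2)
    print(P.round(3),P1.round(3),P2.round(3),"slim/wide extent",np.round(e,0).tolist())
cr=lambda i,x,y,w=140,h=120:cv2.resize(i[y:y+h,x:x+w],(390,300),interpolation=cv2.INTER_CUBIC)
s=np.vstack([np.hstack([cr(i1,205,135,130,100),cr(i2,130,135,130,100)]),np.hstack([cr(i1,400,150,182,140),cr(i2,320,150,182,140)])])
save("c3",cv2.convertScaleAbs(s,alpha=1.2))
E
```

```text
[0.668 0.161 0.079] [0.668 0.163 0.075] [0.668 0.164 0.075] slim/wide extent [[58.0, 63.0], [74.0, 81.0]]
[0.683 0.093 0.076] [0.684 0.094 0.075] [0.683 0.094 0.075] slim/wide extent [[58.0, 64.0], [73.0, 82.0]]
[0.684 0.011 0.074] [0.684 0.011 0.075] [0.683 0.011 0.075] slim/wide extent [[56.0, 63.0], [72.0, 81.0]]
[ 0.677 -0.059  0.07 ] [ 0.676 -0.058  0.075] [ 0.677 -0.06   0.075] slim/wide extent [[55.0, 62.0], [71.0, 79.0]]
[ 0.683 -0.125  0.077] [ 0.684 -0.126  0.075] [ 0.683 -0.125  0.075] slim/wide extent [[55.0, 61.0], [71.0, 79.0]]
[ 0.595 -0.27   0.081] [ 0.595 -0.275  0.075] [ 0.595 -0.273  0.075] slim/wide extent [[51.0, 52.0], [66.0, 66.0]]
```

View pics/c3.png

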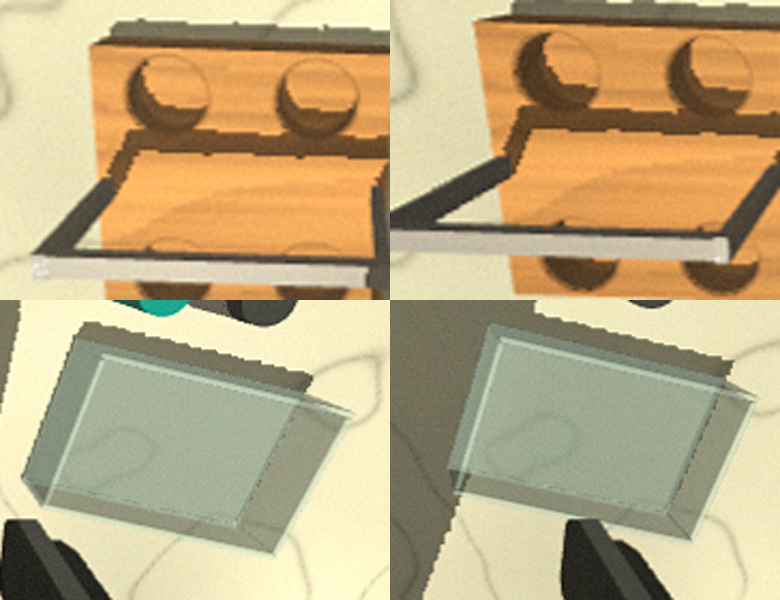

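The crop shows well mouths at view 1 (169,95) and (317,98), and view 2 (557,72) and (708,76), block corners, and the container rim as the light outline. T6's lid extent (50 px) fits slim, so there are four slim and two wide tins.

```bash
python3 - <<'E'
from h import *
import pickle
i1,m1,_=pickle.load(open("w1.pkl","rb"));i2,m2,_=pickle.load(open("w2.pkl","rb"))
def go(n,a,b,s,o1,o2,z):
    p=(o1[0]+a[0]/s,o1[1]+a[1]/s);q=(o2[0]+(b[0]-390)/s,o2[1]+b[1]/s)
    r=(onz(m1,*p,z)+onz(m2,*q,z))/2
    print(n,tri(ray(m1,*p),ray(m2,*q)).round(3),onz(m1,*p,z)[:2].round(4),onz(m2,*q,z)[:2].round(4)); return r
W1=go("wL",(169,95),(557,72),3,(205,135),(130,135),.035)
W2=go("wR",(317,98),(708,76),3,(205,135),(130,135),.035)
go("corner",(91,44),(475,19),3,(205,135),(130,135),.035)
d=W2-W1; print("well dist",np.linalg.norm(d)); ey=-d/np.linalg.norm(d); yaw=np.degrees(np.arctan2(-ey[0],ey[1])); ex=np.array([ey[1],-ey[0],0])
C=(W1+W2)/2-ex*.052; print("yaw",yaw,"carrier",C)
for x in(-.052,.052):
    for y in(-.04,.04): print((x,y),(C+ex*x+ey*y).round(4)[:2])
k=390/182
R=[go("rim",a,(b[0],b[1]),k,(400,150),(320,150),.055) for a,b in (((103,57),(500,38)),((352,113),(755,98)),((275,253),(690,240)),((46,203),(458,192)))]
print("cont",np.mean(R,0)); v=R[0]-R[1]; w=R[3]-R[2]; print(np.linalg.norm(v),np.linalg.norm(w),np.linalg.norm(R[0]-R[3]),np.degrees(np.arctan2(-v[0],v[1])),np.degrees(np.arctan2(-w[0],w[1])))
E
```

```text
wL [0.521 0.107 0.04 ] [0.5198 0.1077] [0.5196 0.1089]
wR [0.527 0.029 0.037] [0.5265 0.0287] [0.526  0.0292]
corner [0.543 0.149 0.037] [0.5426 0.1494] [0.5431 0.15  ]
well dist 0.07959655310553854
yaw 4.746376085484043 carrier [0.4711396  0.06433945 0.035     ]
(-0.052, -0.04) [0.4226 0.0202]
(-0.052, 0.04) [0.416  0.0999]
(0.052, -0.04) [0.5263 0.0288]
(0.052, 0.04) [0.5197 0.1085]
rim [ 0.541 -0.183  0.059] [ 0.5394 -0.1845] [ 0.5409 -0.1834]
rim [ 0.517 -0.377  0.057] [ 0.517  -0.3785] [ 0.5162 -0.3781]
rim [ 0.397 -0.359  0.059] [ 0.3949 -0.3627] [ 0.3941 -0.3619]
rim [ 0.417 -0.171  0.052] [ 0.4194 -0.1695] [ 0.4165 -0.1707]
cont [ 0.46729117 -0.27366645  0.055     ]
0.19578886804739778 0.19359599985641734 0.12299073273978228 -6.898282754773833 -6.945251364458331
```

```bash
python3 - <<'E'
from h import *
S,D=bot.camera_model("scene"),bot.camera_model("side")
for q in((520,505),(575,425),(612,365),(600,385)): print(onz(S,165+q[0]/2.667,95+q[1]/2.665,.01).round(3))
for q in((615,312),(530,255),(465,213)): print("s",onz(D,205+q[0]/3.333,135+q[1]/3.333,.01).round(3))
E
```

```text
[ 0.807 -0.079  0.01 ]
[0.802 0.036 0.01 ]
[0.795 0.13  0.01 ]
[0.798 0.098 0.01 ]
s [ 0.808 -0.083  0.01 ]
s [0.803 0.034 0.01 ]
s [0.797 0.131 0.01 ]
```

Spoon lies at x≈0.80, clear of the fingers. Starting with the wide tin at (0.683,-0.1255), closing along x.

```bash
python3 -m crank '[[[0.55,-0.085,-0.7,0,0,0.94],[0.55,-0.085,-0.7,0,0,0.94],[0.55,-0.085,-0.7,0,0,0.94],[0.55,-0.085,-0.7,0,0,0.94],[0.55,-0.085,-0.7,0,0,0.94],[0.55,-0.085,-0.7,0,0,0.94],[0.55,-0.085,-0.7,0,0,0.94],[0.55,-0.085,-0.7,0,0,0.94],[0.55,-0.085,-0.7,0,0,0.94],[0.55,-0.085,-0.7,0,0,0.94],[0.55,-0.085,-0.7,0,0,0.94],[0.55,-0.085,-0.7,0,0,0.94],[0.55,-0.085,-0.7,0,0,0.94],[0,0,0,0,0,0],[0,0,0,0,0,0]]]' 1 40; python3 snap.py w3
```

```text
time: 5.08
ee_pos: [0.6834, -0.1252, 0.1674]
tcp_rot: [-179.9, -0.0, 89.9]
wrist_force: [-0.4, -0.1, 0.9]
opening: 0.0858
grasp_force: 0.0
5.1333 [ 0.68346194 -0.12547862  0.16872628] [-1.79976672e+02 -9.18437427e-03  8.98607783e+01]
```

View pics/w3.png

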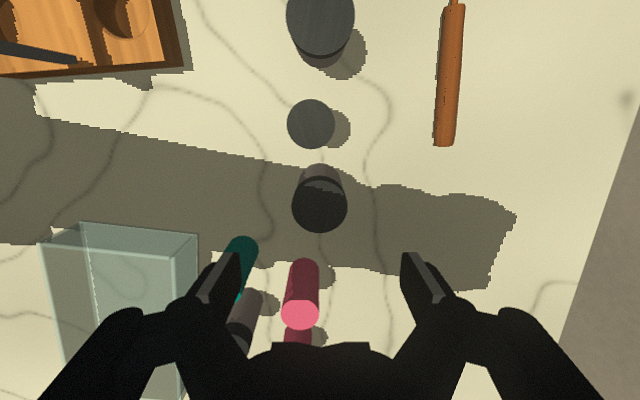

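The tin to grasp has its lid at (320,205), between the fingers; the slim neighbour is at (311,124) and the other wide one at (320,20).

```bash
python3 - <<'E'
from h import *
import pickle
i,m,_=pickle.load(open("w3.pkl","rb"))
print(onz(m,320,206,.075),onz(m,311,124,.075),onz(m,320,18,.075))
E
python3 -m crank '[[[0,0,-0.9,0,0,0],[0,0,-0.9,0,0,0],[0,0,-0.9,0,0,0],[0,0,-0.9,0,0,0],[0,0,-0.9,0,0,0],[0,0,-0.8,0,0,0],[0,0,0,0,0,0],[0,0,0,0,0,0]]]'
python3 -m crank '[[[0,0,0,0,0,0],[0,0,0,0,0,0],[0,0,0,0,0,0],[0,0,0,0,0,0],[0,0,0,0,0,0],[0,0,0,0,0,0],[0,0,0,0,0,0],[0,0,0,0,0,0]]]' 0 40
```

```text
[ 0.68351022 -0.12363728  0.075     ] [ 0.67681738 -0.05775598  0.075     ] [0.68373208 0.01146575 0.075     ]
time: 5.8
ee_pos: [0.6834, -0.1261, 0.0633]
tcp_rot: [180.0, -0.0, 89.9]
wrist_force: [0.3, 0.4, 0.3]
opening: 0.0856
grasp_force: 0.0
time: 6.47
ee_pos: [0.6842, -0.1265, 0.0639]
tcp_rot: [179.9, 0.0, 90.0]
wrist_force: [-1.9, 0.4, 5.2]
opening: 0.0451
grasp_force: 40.4
```

```bash
python3 -m crank '[[[0,0,1,0,0,0],[0,0,1,0,0,0],[0,0,1,0,0,0],[0,0,1,0,0,0],[0,0,1,0,0,0],[0,0,1,0,0,0],[-0.93,-0.825,0,0,0,-0.083],[-0.93,-0.825,0,0,0,-0.083],[-0.93,-0.825,0,0,0,-0.083],[-0.93,-0.825,0,0,0,-0.083],[-0.93,-0.825,0,0,0,-0.083],[-0.93,-0.825,0,0,0,-0.083],[-0.93,-0.825,0,0,0,-0.083],[-0.93,-0.825,0,0,0,-0.083],[-0.93,-0.825,0,0,0,-0.083],[-0.93,-0.825,0,0,0,-0.083],[-0.93,-0.825,0,0,0,-0.083],[-0.93,-0.825,0,0,0,-0.083],[0,0,0,0,0,0],[0,0,0,0,0,0]]]'
python3 snap.py w4; python3 - <<'E'
from h import *
im,m=cam("scene"); np.save("s1.npy",im)
a=np.load("scene0.npy").astype(int); d=np.abs(im.astype(int)-a).max(2)
print("carrier diff",(d[150:222,260:335]>40).sum(),"cont diff",(d[225:305,170:262]>40).sum())
E
```

```text
time: 8.13
ee_pos: [0.4598, -0.3252, 0.1827]
tcp_rot: [180.0, 0.0, 83.0]
wrist_force: [0.7, -0.3, -1.2]
opening: 0.0451
grasp_force: 41.3
8.1833 [ 0.46042303 -0.3246859   0.18260468] [1.79968904e+02 3.30362042e-03 8.31106736e+01]
carrier diff 426 cont diff 1421
```

View pics/w4.png

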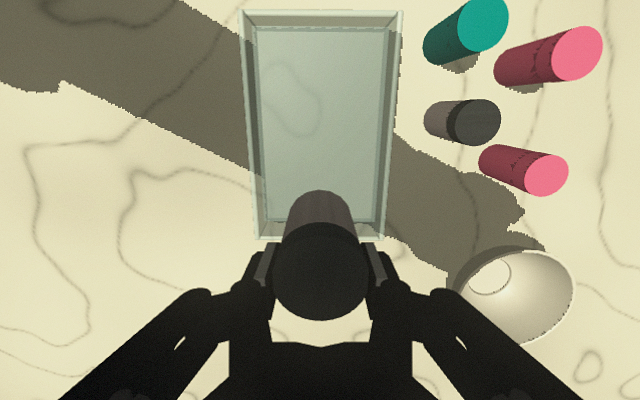

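The container rim is at (243,10), (403,10), (257,240) and (383,240), with the held tin above its near end. I'll check it hasn't shifted.

```bash
python3 - <<'E'
from h import *
import pickle
i,m,_=pickle.load(open("w4.pkl","rb"))
P=np.array([onz(m,*q,.055) for q in ((243,10),(403,10),(384,240),(257,240))]);print(P.round(3),P.mean(0))
print("held lid",onz(m,322,275,.195))
E
```

```text
[[ 0.419 -0.168  0.055]
 [ 0.543 -0.183  0.055]
 [ 0.519 -0.38   0.055]
 [ 0.392 -0.365  0.055]] [ 0.46804853 -0.27409335  0.055     ]
held lid [ 0.46176737 -0.32033483  0.195     ]
```

```bash
python3 -m crank '[[[0,0,-1,0,0,0],[0,0,-1,0,0,0],[0,0,-1,0,0,0],[0,0,-1,0,0,0],[0,0,-1,0,0,0],[0,0,-0.4,0,0,0],[0,0,-0.23,0,0,0],[0,0,0,0,0,0],[0,0,0,0,0,0]]]'
python3 -m crank '[[[0,0,0,0,0,0],[0,0,0,0,0,0],[0,0,0,0,0,0],[0,0,0,0,0,0]]]' 0.75
python3 -m crank '[[[0,0,0.5,0,0,0],[0,0,1,0,0,0],[0,0,1,0,0,0],[0,0,1,0,0,0],[0,0,1,0,0,0],[0,0,1,0,0,0],[0,0,0.5,0,0,0]]]'
python3 -m crank '[[[0.659,0.99,0,0,0,0.06],[0.659,0.99,0,0,0,0.06],[0.659,0.99,0,0,0,0.06],[0.659,0.99,0,0,0,0.06],[0.659,0.99,0,0,0,0.06],[0.659,0.99,0,0,0,0.06],[0.659,0.99,0,0,0,0.06],[0.659,0.99,0,0,0,0.06],[0.659,0.99,0,0,0,0.06],[0.659,0.99,0,0,0,0.06],[0.659,0.99,0,0,0,0.06],[0.659,0.99,0,0,0,0.06],[0.659,0.99,0,0,0,0.06],[0.659,0.99,0,0,0,0.06],[0.659,0.99,0,0,0,0.06],[0.659,0.99,0,0,0,0.06],[0.659,0.99,0,0,0,0.06],[0,0,0,0,0,0],[0,0,0,0,0,0]]]' 1
```

```text
time: 8.98
ee_pos: [0.4613, -0.3244, 0.0706]
tcp_rot: [179.9, 0.0, 83.2]
wrist_force: [0.0, -0.3, -0.5]
opening: 0.045
grasp_force: 41.4
time: 9.32
ee_pos: [0.4607, -0.3245, 0.07]
tcp_rot: [180.0, 0.0, 83.2]
wrist_force: [-0.0, -0.3, -0.5]
opening: 0.0642
grasp_force: 0.0
time: 9.9
ee_pos: [0.461, -0.3248, 0.1932]
tcp_rot: [179.8, 0.1, 83.2]
wrist_force: [0.7, 0.1, 0.4]
opening: 0.0642
grasp_force: 0.0
time: 11.48
ee_pos: [0.6848, 0.0132, 0.189]
tcp_rot: [-179.9, 0.0, 90.3]
wrist_force: [-0.5, -0.1, 0.2]
opening: 0.0854
grasp_force: 0.0
```

```bash
python3 -m crank '[[[0,0,-1,0,0,0],[0,0,-1,0,0,0],[0,0,-1,0,0,0],[0,0,-1,0,0,0],[0,0,-1,0,0,0],[0,0,-0.9,0,0,0],[0,0,-0.4,0,0,0],[0,0,0,0,0,0]]]'
python3 -m crank '[[[0,0,0,0,0,0],[0,0,0,0,0,0],[0,0,0,0,0,0],[0,0,0,0,0,0],[0,0,0,0,0,0],[0,0,0,0,0,0],[0,0,0,0,0,0],[0,0,0,0,0,0]]]' 0 40
python3 -m crank '[[[0,0,1,0,0,0],[0,0,1,0,0,0],[0,0,1,0,0,0],[0,0,1,0,0,0],[0,0,1,0,0,0],[0,0,1,0,0,0],[-0.883,-0.988,0,0,0,-0.083],[-0.883,-0.988,0,0,0,-0.083],[-0.883,-0.988,0,0,0,-0.083],[-0.883,-0.988,0,0,0,-0.083],[-0.883,-0.988,0,0,0,-0.083],[-0.883,-0.988,0,0,0,-0.083],[-0.883,-0.988,0,0,0,-0.083],[-0.883,-0.988,0,0,0,-0.083],[-0.883,-0.988,0,0,0,-0.083],[-0.883,-0.988,0,0,0,-0.083],[-0.883,-0.988,0,0,0,-0.083],[-0.883,-0.988,0,0,0,-0.083],[0,0,0,0,0,0],[0,0,0,0,0,0]]]'
python3 snap.py w5
python3 - <<'E'
from h import *
import pickle
i,m,_=pickle.load(open("w5.pkl","rb"))
for p in ((.461,-.322,.08),): print(proj(m,p))
for q in((.419,-.168,.055),(.543,-.183,.055),(.519,-.38,.055),(.392,-.365,.055)): print(proj(m,q))
E
```

```text
time: 12.15
ee_pos: [0.6831, 0.0113, 0.0616]
tcp_rot: [-179.8, 0.0, 90.1]
wrist_force: [-0.8, 1.0, 0.8]
opening: 0.0851
grasp_force: 0.0
time: 12.82
ee_pos: [0.6853, 0.0121, 0.0654]
tcp_rot: [179.9, 0.0, 90.2]
wrist_force: [-0.5, -1.2, 7.0]
opening: 0.0453
grasp_force: 40.4
time: 14.48
ee_pos: [0.4721, -0.2258, 0.1842]
tcp_rot: [180.0, 0.0, 83.2]
wrist_force: [0.5, 1.1, -0.8]
opening: 0.0445
grasp_force: 41.2
14.5333 [ 0.4726708  -0.22517263  0.18408547] [1.79954994e+02 2.66091099e-03 8.32875863e+01]
[319.74913692 296.1123523 ]
[253.09612992 140.24266358]
[391.91782751 140.51889767]
[377.02927835 319.50448338]
[263.3324841  319.69619737]
```

View pics/w5.png

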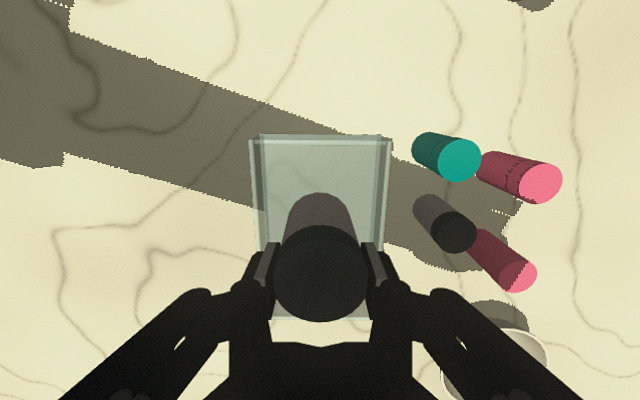

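The rim is at (250,137)–(391,137), as predicted, so the container is unmoved. Lower, release, and compute the surroundings of the slim tin beside the decoys.

```bash
python3 -m crank '[[[0,0,-1,0,0,0],[0,0,-1,0,0,0],[0,0,-1,0,0,0],[0,0,-1,0,0,0],[0,0,-1,0,0,0],[0,0,-0.4,0,0,0],[0,0,-0.23,0,0,0],[0,0,0,0,0,0],[0,0,0,0,0,0]]]'
python3 -m crank '[[[0,0,0,0,0,0],[0,0,0,0,0,0],[0,0,0,0,0,0],[0,0,0,0,0,0]]]' 0.75
python3 -m crank '[[[0,0,0.5,0,0,0],[0,0,1,0,0,0],[0,0,1,0,0,0],[0,0,1,0,0,0],[0,0,1,0,0,0],[0,0,1,0,0,0],[0,0,0.5,0,0,0]]]'
python3 - <<'E'
from h import *
import pickle
i,m,_=pickle.load(open("w5.pkl","rb"))
for n,q in(("turq",(459,160)),("pink1",(540,184)),("T6",(453,232)),("pink2",(519,274))): print(n,onz(m,*q,.075).round(4))
i,m,_=pickle.load(open("w4.pkl","rb"))
for n,q in(("turq",(483,25)),("pink1",(577,53)),("T6",(479,122)),("pink2",(546,175))): print(n,onz(m,*q,.075).round(4))
E
```

```text
time: 15.28
ee_pos: [0.4734, -0.2248, 0.072]
tcp_rot: [179.9, 0.0, 83.4]
wrist_force: [-0.3, 0.7, 0.0]
opening: 0.0449
grasp_force: 41.4
time: 15.62
ee_pos: [0.4729, -0.225, 0.0714]
tcp_rot: [180.0, 0.0, 83.3]
wrist_force: [-1.4, -0.0, 0.4]
opening: 0.0639
grasp_force: 0.0
time: 16.2
ee_pos: [0.4732, -0.2252, 0.1944]
tcp_rot: [179.8, 0.1, 83.3]
wrist_force: [0.3, -0.5, 0.2]
opening: 0.0646
grasp_force: 0.0
turq [ 0.594  -0.2032  0.075 ]
pink1 [ 0.6647 -0.2328  0.075 ]
T6 [ 0.5911 -0.2703  0.075 ]
pink2 [ 0.6562 -0.3232  0.075 ]
turq [ 0.5946 -0.2046  0.075 ]
pink1 [ 0.6653 -0.2318  0.075 ]
T6 [ 0.5958 -0.2733  0.075 ]
pink2 [ 0.6551 -0.3247  0.075 ]
```

Wide tins placed. T6 is the dark-lidded tin at about (0.595,-0.273), between the turquoise and pink ones. Moving above it with the tool aligned to the carrier (yaw 4.7°) and closing along y.

```bash
python3 -m crank '[[[0.504,-0.196,0,0,0,-0.9525],[0.504,-0.196,0,0,0,-0.9525],[0.504,-0.196,0,0,0,-0.9525],[0.504,-0.196,0,0,0,-0.9525],[0.504,-0.196,0,0,0,-0.9525],[0.504,-0.196,0,0,0,-0.9525],[0.504,-0.196,0,0,0,-0.9525],[0.504,-0.196,0,0,0,-0.9525],[0.504,-0.196,0,0,0,-0.9525],[0.504,-0.196,0,0,0,-0.9525],[0.504,-0.196,0,0,0,-0.9525],[0.504,-0.196,0,0,0,-0.9525],[0,0,0,0,0,0],[0,0,0,0,0,0]]]' 0.62
python3 snap.py w6
cat > lid.py <<'E'
import sys,pickle
from h import *
n,x,y,z=sys.argv[1],*map(float,sys.argv[2:5])
i,m,o=pickle.load(open(n+".pkl","rb"))
u,v=proj(m,(x,y,z)); hsv=cv2.cvtColor(i,cv2.COLOR_RGB2HSV)
x0,y0=int(u)-50,int(v)-50; c=i[max(y0,0):y0+100,max(x0,0):x0+100]; save(n+"c",cv2.resize(cv2.convertScaleAbs(c,alpha=2.5),None,fx=5,fy=5,interpolation=2))
print("pred",u,v,"crop",max(x0,0),max(y0,0))
for k in range(-36,37,4): print(k,i[int(v)+k,int(u)],i[int(v),int(u)+k])
E
python3 lid.py w6 .595 -.273 .075
```

```text
time: 17.37
ee_pos: [0.5936, -0.272, 0.1906]
tcp_rot: [-180.0, 0.1, 4.9]
wrist_force: [-0.0, 0.0, -0.8]
opening: 0.0528
grasp_force: 0.0
17.4167 [ 0.59328775 -0.27186716  0.19081497] [-1.79974147e+02  4.33878044e-02  4.95917754e+00]
pred 320.23074243929744 198.8251308315369 crop 270 148
-36 [87 83 66] [98 92 74]
-32 [70 64 59] [98 95 77]
-28 [71 64 57] [104  99  82]
-24 [65 62 53] [100  96  80]
-20 [28 32 23] [96 93 76]
-16 [35 33 26] [31 34 29]
-12 [32 31 26] [37 35 30]
-8 [37 37 33] [38 37 32]
-4 [34 34 33] [37 37 33]
0 [37 36 31] [37 36 31]
4 [34 39 34] [39 36 34]
8 [31 32 31] [37 38 33]
12 [37 38 31] [35 38 32]
16 [31 33 27] [38 38 32]
20 [31 33 29] [42 42 33]
24 [98 95 77] [102  95  80]
28 [99 99 78] [98 96 73]
32 [70 74 61] [103  99  79]
36 [116 125 112] [103  99  80]
```

View pics/w6c.png

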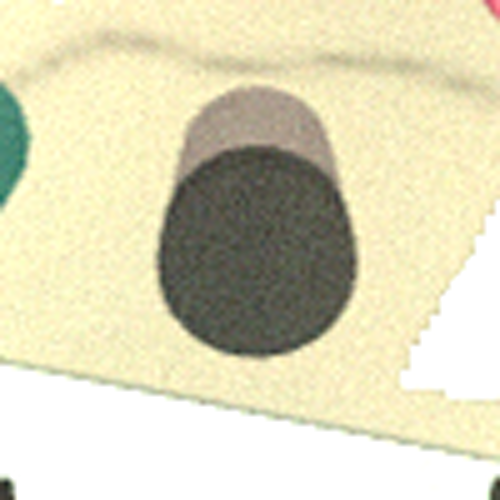

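The crop confirms a neutral dark lid at (321,199), diameter ≈40 px (slim). The turquoise one is left outside the gripper span. I'll use the lid's edge nearest the base and its sides for its exact centre.

```bash
cat > lid.py <<'E'
import sys,pickle
from h import *
n,x,y,z=sys.argv[1],*map(float,sys.argv[2:5])
i,m,o=pickle.load(open(n+".pkl","rb"))
u,v=proj(m,(x,y,z)); g=cv2.GaussianBlur(i,(3,3),0).max(2)
mk=(g<float(sys.argv[5]) if len(sys.argv)>5 else g<62).astype(np.uint8); w=int(45*.245/(m["t"][2]*0+(-np.array(m["R"]).T@m["t"])[2]-z)) 
q=np.zeros_like(mk); a,b=max(int(v)-w,0),max(int(u)-w,0); q[a:int(v)+w,b:int(u)+w]=mk[a:int(v)+w,b:int(u)+w]
k,l=cv2.connectedComponents(q); L=l==l[int(v),int(u)]
r,c=np.nonzero(L); wd=L.sum(1); rows=np.argsort(wd)[-5:]
le=np.mean([np.nonzero(L[t])[0].min() for t in rows]);ri=np.mean([np.nonzero(L[t])[0].max() for t in rows])+1
uc=(le+ri)/2; bot_=np.nonzero(wd>=3)[0].max()+1
e=onz(m,uc,bot_,z); e0=onz(m,uc,v,z); d=(e0-e)/np.linalg.norm(e0-e); P=e+d*.018
print("lid",P.round(4),"width mm",round(1000*np.linalg.norm(onz(m,le,v,z)-onz(m,ri,v,z)),1),"px",uc,bot_,"tcp",o["ee_pos"].round(4))
E
python3 lid.py w6 .595 -.273 .075
```

```text
lid [ 0.5932 -0.2743  0.075 ] width mm 35.5 px 321.5 219 tcp [ 0.5933 -0.2719  0.1908]
```

```bash
python3 -m crank '[[[0,-0.12,-1,0,0,0],[0,0,-1,0,0,0],[0,0,-1,0,0,0],[0,0,-1,0,0,0],[0,0,-1,0,0,0],[0,0,-1,0,0,0],[0,0,-0.25,0,0,0],[0,0,0,0,0,0],[0,0,0,0,0,0]]]'
python3 -m crank '[[[0,0,0,0,0,0],[0,0,0,0,0,0],[0,0,0,0,0,0],[0,0,0,0,0,0],[0,0,0,0,0,0],[0,0,0,0,0,0]]]' 0 40
python3 -m crank '[[[0,0,1,0,0,0],[0,0,1,0,0,0],[0,0,1,0,0,0],[0,0,1,0,0,0],[0,0,1,0,0,0],[0,0,1,0,0,0],[0,0,0.75,0,0,0],[0,0,0,0,0,0]]]'
python3 -m crank '[[[-0.21,0.947,0,0,0,0],[-0.21,0.947,0,0,0,0],[-0.21,0.947,0,0,0,0],[-0.21,0.947,0,0,0,0],[-0.21,0.947,0,0,0,0],[-0.21,0.947,0,0,0,0],[-0.21,0.947,0,0,0,0],[-0.21,0.947,0,0,0,0],[-0.21,0.947,0,0,0,0],[-0.21,0.947,0,0,0,0],[-0.21,0.947,0,0,0,0],[-0.21,0.947,0,0,0,0],[-0.21,0.947,0,0,0,0],[-0.21,0.947,0,0,0,0],[-0.21,0.947,0,0,0,0],[-0.21,0.947,0,0,0,0],[0,0,0,0,0,0],[0,0,0,0,0,0]]]'
python3 snap.py w7;  python3 - <<'E'
from h import *
import pickle
i,m,o=pickle.load(open("w7.pkl","rb"))
for q in((.5263,.0288),(.5197,.1085),(.4226,.0202),(.416,.0999)): print(proj(m,(*q,.035)).round(1))
print(proj(m,(.543,.1495,.035)))
save("w7b",cv2.resize(cv2.convertScaleAbs(i[60:300,120:440],alpha=1.4),(800,600),interpolation=2))
E
```

```text
time: 18.17
ee_pos: [0.5936, -0.2744, 0.0671]
tcp_rot: [180.0, -0.0, 4.8]
wrist_force: [-0.7, -0.0, 0.8]
opening: 0.0528
grasp_force: 0.0
time: 18.67
ee_pos: [0.5944, -0.2746, 0.068]
tcp_rot: [179.9, -0.1, 4.8]
wrist_force: [-1.0, 0.6, 5.9]
opening: 0.0347
grasp_force: 39.5
time: 19.33
ee_pos: [0.5946, -0.2749, 0.2053]
tcp_rot: [179.8, -0.3, 4.8]
wrist_force: [0.8, -0.0, -0.1]
opening: 0.0351
grasp_force: 39.8
time: 20.83
ee_pos: [0.5262, 0.0292, 0.2005]
tcp_rot: [180.0, 0.0, 4.9]
wrist_force: [-0.6, -0.9, -1.1]
opening: 0.0349
grasp_force: 39.9
20.8833 [0.52633203 0.02859972 0.20054505] [1.79985283e+02 2.37049648e-02 4.80537159e+00]
[319.5 185.4]
[245.7 185.2]
[319.4 268.8]
[252.8 268.7]
[206.54401061 160.69860604]
```

View pics/w7b.png

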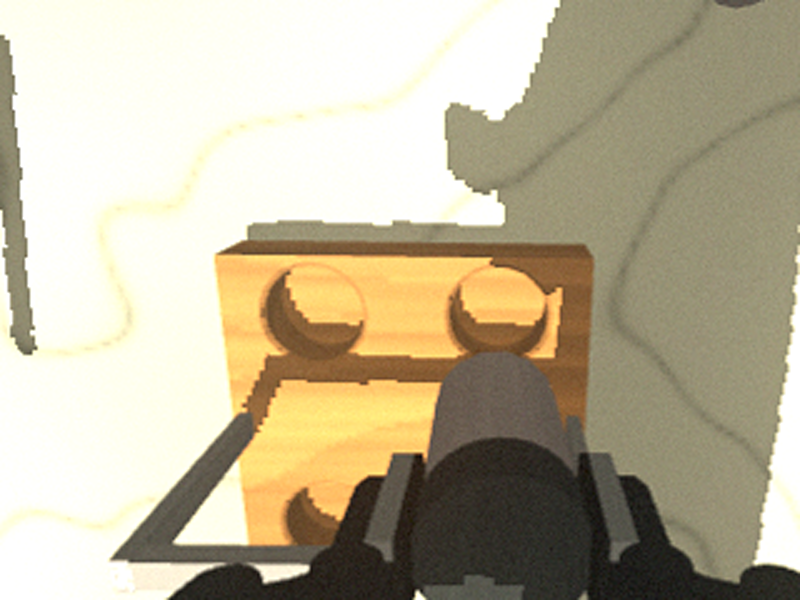

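Wells are at crop (314,311) and (497,312), i.e. pixels (245.6,184.4) and (319,184.8), within 1 px of prediction. The held tin's lower edge is at pixel (316,200.8).

```bash
python3 - <<'E'
from h import *
import pickle
i,m,o=pickle.load(open("w7.pkl","rb"))
for x in(-.003,0,.003): print(x,proj(m,(.5263+.018+x,.0286,.1325)),proj(m,(.5263+x,.0286+.018,.1325)),proj(m,(.5263+x,.0286-.018,.1325)))
print("well",onz(m,319,184.8,.035),onz(m,245.6,184.4,.035))
E
python3 -m crank '[[[0,0,-1,0,0,0],[0,0,-1,0,0,0],[0,0,-1,0,0,0],[0,0,-1,0,0,0],[0,0,-0.4,0,0,0],[0,0,0,0,0,0],[0,0,0,0,0,0]]]'
```

```text
-0.003 [321.16051338 201.7601004 ] [295.25695306 222.37151193] [342.84710507 226.11410364]
0 [321.51423174 197.89028181] [295.48433858 218.69175677] [343.28836591 222.46774079]
0.003 [321.87126762 193.98419691] [295.71375397 214.97849716] [343.73367066 218.78833166]
well [0.52688118 0.02942402 0.035     ] [0.52056622 0.10858359 0.035     ]
time: 21.47
ee_pos: [0.5265, 0.0281, 0.1133]
tcp_rot: [180.0, 0.0, 4.7]
wrist_force: [-0.0, 0.4, -0.8]
opening: 0.0345
grasp_force: 39.9
```

```bash
python3 -m crank '[[[0.07,0.04,0,0,0,0],[0,0,-0.35,0,0,0],[0,0,-0.35,0,0,0],[0,0,-0.35,0,0,0],[0,0,-0.35,0,0,0],[0,0,0,0,0,0],[0,0,0,0,0,0]]]'
python3 -m crank '[[[0,0,-0.2,0,0,0],[0,0,-0.2,0,0,0],[0,0,0,0,0,0]]]'
```

```text
time: 22.05
ee_pos: [0.5274, 0.0295, 0.0844]
tcp_rot: [-180.0, 0.1, 4.8]
wrist_force: [-0.0, 0.8, -1.1]
opening: 0.0347
grasp_force: 39.9
time: 22.3
ee_pos: [0.5276, 0.0294, 0.0764]
tcp_rot: [180.0, 0.0, 4.8]
wrist_force: [-0.6, -0.6, -0.3]
opening: 0.0348
grasp_force: 39.9
```

Inserted without force. Release, then go to T4.

```bash
python3 -m crank '[[[0,0,0,0,0,0],[0,0,0,0,0,0],[0,0,0,0,0,0],[0,0,0,0,0,0]]]' 0.62
python3 -m crank '[[[0,0,0.5,0,0,0],[0,0,1,0,0,0],[0,0,1,0,0,0],[0,0,1,0,0,0],[0,0,1,0,0,0],[0,0,1,0,0,0],[0,0,0.4,0,0,0]]]'
python3 -m crank '[[[0.7475,-0.4375,0,0,0,0],[0.7475,-0.4375,0,0,0,0],[0.7475,-0.4375,0,0,0,0],[0.7475,-0.4375,0,0,0,0],[0.7475,-0.4375,0,0,0,0],[0.7475,-0.4375,0,0,0,0],[0.7475,-0.4375,0,0,0,0],[0.7475,-0.4375,0,0,0,0],[0.7475,-0.4375,0,0,0,0],[0.7475,-0.4375,0,0,0,0],[0,0,0,0,0,0],[0,0,0,0,0,0]]]'
python3 snap.py w8; python3 lid.py w8 .677 -.058 .075
```

```text
time: 22.63
ee_pos: [0.528, 0.0295, 0.0773]
tcp_rot: [-180.0, -0.0, 4.8]
wrist_force: [-0.5, 0.4, 0.7]
opening: 0.053
grasp_force: 0.0
time: 23.22
ee_pos: [0.5286, 0.0295, 0.1988]
tcp_rot: [180.0, -0.2, 4.8]
wrist_force: [0.2, 0.2, 0.7]
opening: 0.0533
grasp_force: 0.0
time: 24.22
ee_pos: [0.6775, -0.0584, 0.1942]
tcp_rot: [-180.0, 0.1, 4.7]
wrist_force: [0.6, 0.8, -0.8]
opening: 0.0529
grasp_force: 0.0
24.2667 [ 0.6770806  -0.05799292  0.1945783 ] [-1.79983938e+02  5.98493673e-02  4.74249890e+00]
lid [ 0.6758 -0.0632  0.075 ] width mm 20.4 px 324.0 219 tcp [ 0.6771 -0.058   0.1946]
```

```bash
for t in 75 85; do python3 lid.py w8 .677 -.058 .075 $t; done
```

```text
lid [ 0.6756 -0.061   0.075 ] width mm 27.0 px 321.6 219 tcp [ 0.6771 -0.058   0.1946]
lid [ 0.6754 -0.0595  0.075 ] width mm 35.2 px 320.0 219 tcp [ 0.6771 -0.058   0.1946]
```

```bash
python3 -m crank '[[[-0.085,-0.07,-1,0,0,0],[0,0,-1,0,0,0],[0,0,-1,0,0,0],[0,0,-1,0,0,0],[0,0,-1,0,0,0],[0,0,-1,0,0,0],[0,0,-0.37,0,0,0],[0,0,0,0,0,0],[0,0,0,0,0,0]]]'
python3 -m crank '[[[0,0,0,0,0,0],[0,0,0,0,0,0],[0,0,0,0,0,0],[0,0,0,0,0,0],[0,0,0,0,0,0],[0,0,0,0,0,0]]]' 0 40
python3 -m crank '[[[0,0,1,0,0,0],[0,0,1,0,0,0],[0,0,1,0,0,0],[0,0,1,0,0,0],[0,0,1,0,0,0],[0,0,1,0,0,0],[0,0,0.75,0,0,0],[0,0,0,0,0,0]]]'
python3 -m crank '[[[-0.7725,0.8425,0,0,0,0],[-0.7725,0.8425,0,0,0,0],[-0.7725,0.8425,0,0,0,0],[-0.7725,0.8425,0,0,0,0],[-0.7725,0.8425,0,0,0,0],[-0.7725,0.8425,0,0,0,0],[-0.7725,0.8425,0,0,0,0],[-0.7725,0.8425,0,0,0,0],[-0.7725,0.8425,0,0,0,0],[-0.7725,0.8425,0,0,0,0],[0,0,0,0,0,0],[0,0,0,0,0,0]]]'
python3 snap.py w9; cat > car.py <<'E'
# carrier check: orange mask outline corners of the block's +x top edge
import sys,pickle
from h import *
i,m,o=pickle.load(open(sys.argv[1]+".pkl","rb"))
h=cv2.cvtColor(i,cv2.COLOR_RGB2HSV); k=((h[...,0]>5)&(h[...,0]<20)&(h[...,1]>110)).astype(np.uint8)
n,l,st,c=cv2.connectedComponentsWithStats(k); b=1+np.argmax(st[1:,4]); print("orange box",st[b],c[b].round(1))
a=pickle.load(open("w7.pkl","rb"))
C=(.47165,.06445);y=np.radians(4.75)
P=[[C[0]+np.cos(y)*p-np.sin(y)*q,C[1]+np.sin(y)*p+np.cos(y)*q] for p,q in((.078,.08),(.078,-.08),(-.078,-.08),(-.078,.08))]
print("pred corners top",[proj(m,(*p,.035)).round(0).tolist() for p in P],"base",[proj(m,(*p,0)).round(0).tolist() for p in P])
E
python3 car.py w7; python3 car.py w9
```

```text
time: 25.02
ee_pos: [0.6754, -0.0591, 0.0685]
tcp_rot: [-180.0, -0.0, 4.8]
wrist_force: [-0.3, -0.3, 0.3]
opening: 0.0531
grasp_force: 0.0
time: 25.52
ee_pos: [0.6765, -0.0593, 0.0697]
tcp_rot: [180.0, -0.2, 4.8]
wrist_force: [-1.2, 1.4, 6.3]
opening: 0.0348
grasp_force: 39.6
time: 26.18
ee_pos: [0.6767, -0.0596, 0.207]
tcp_rot: [179.9, -0.3, 4.7]
wrist_force: [0.3, -0.9, 0.3]
opening: 0.0346
grasp_force: 39.8
time: 27.18
ee_pos: [0.5245, 0.0764, 0.2023]
tcp_rot: [-178.6, -0.0, 7.7]
wrist_force: [0.5, -0.6, -1.1]
opening: 0.0352
grasp_force: 39.8
27.2333 [0.52498247 0.07623446 0.20232467] [-1.78619757e+02 -5.06163613e-03  7.62665537e+00]
orange box [  206   156   151   123 12053] [270.8 203. ]
pred corners top [[205.0, 161.0], [358.0, 161.0], [352.0, 287.0], [222.0, 287.0]] base [[217.0, 155.0], [354.0, 156.0], [349.0, 271.0], [230.0, 271.0]]
orange box [ 256  155  150  123 8888] [323.2 198.6]
pred corners top [[256.0, 159.0], [407.0, 168.0], [388.0, 291.0], [259.0, 284.0]] base [[263.0, 154.0], [399.0, 161.0], [383.0, 275.0], [265.0, 268.0]]
```

The TCP stopped short in y and the tool is slightly rotated. Check joints and the scene.

```bash
python3 - <<'E'
from h import *
o=bot.get_obs(); print(o["q"].round(2),o["qd"].round(2),o["joint_efforts"].round(1),o["ee_pos"],o["tcp_rot"])
im,m=cam("scene"); s2,_=cam("side"); save("now",cv2.resize(np.hstack([im[60:330,130:450],s2[30:300,150:470]]),(800,338),interpolation=2))
E
```

```text
[  7.57   1.55   1.17  89.61   1.38 179.94] [-0.47  0.97  0.98  0.11  0.04 -0.07] [  0.5 -49.9  46.9   0.1   0.1  -0. ] [0.52498247 0.07623446 0.20232467] [-1.78619757e+02 -5.06163613e-03  7.62665537e+00]
```

View pics/now.png

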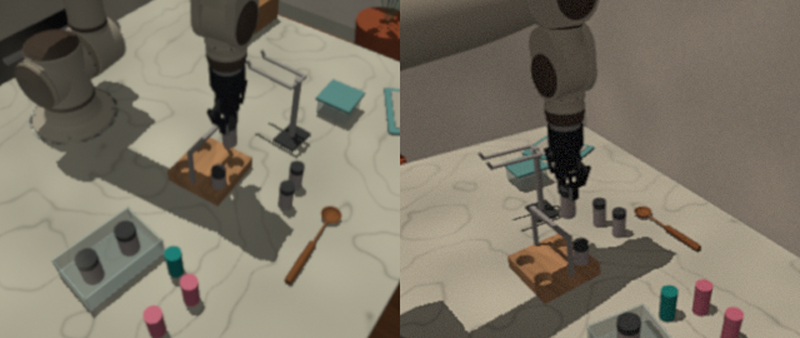

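q6 is at its 180° limit, since tool yaw = q1 − q6 + 180. A half turn of the tool gives the same grasp with room, so I compute it, including the small tilt fix.

```bash
cat > rot.py <<'E'
import sys
from h import *
from scipy.spatial.transform import Rotation as Ro
o=bot.get_obs(); t=float(sys.argv[1]); R=Ro.from_euler("xyz",o["tcp_rot"],degrees=True)
# first level the tool at the present yaw, then spin
L=Ro.from_euler("xyz",[180,0,o["tcp_rot"][2]],degrees=True)
print("level units",((L*R.inv()).as_rotvec()/.12).round(3),"spin units",np.radians((t-o["tcp_rot"][2]+540)%360-180)/.12, o["ee_pos"])
E
python3 rot.py 184.75
```

```text
level units [-0.199 -0.03   0.   ] spin units 25.765779134723793 [0.52528053 0.07600828 0.20220785]
```

```bash
python3 -m crank '[[[0,0,0,-0.2,-0.03,0.765],[0,0,0,0,0,1],[0,0,0,0,0,1],[0,0,0,0,0,1],[0,0,0,0,0,1],[0,0,0,0,0,1],[0,0,0,0,0,1],[0,0,0,0,0,1],[0,0,0,0,0,1],[0,0,0,0,0,1],[0,0,0,0,0,1],[0,0,0,0,0,1],[0,0,0,0,0,1]]]'
python3 -m crank '[[[0,0,0,0,0,1],[0,0,0,0,0,1],[0,0,0,0,0,1],[0,0,0,0,0,1],[0,0,0,0,0,1],[0,0,0,0,0,1],[0,0,0,0,0,1],[0,0,0,0,0,1],[0,0,0,0,0,1],[0,0,0,0,0,1],[0,0,0,0,0,1],[0,0,0,0,0,1],[0,0,0,0,0,1],[-0.1,0.8,0,0,0,0],[-0.1,0.8,0,0,0,0],[0,0,0,0,0,0],[0,0,0,0,0,0]]]'
python3 snap.py w10; python3 rot.py 184.75; python3 car.py w10
```

```text
time: 28.42
ee_pos: [0.5254, 0.0759, 0.2022]
tcp_rot: [-180.0, 0.1, 95.7]
wrist_force: [-0.6, 0.1, -0.3]
opening: 0.0349
grasp_force: 39.8
time: 29.83
ee_pos: [0.5212, 0.1084, 0.2023]
tcp_rot: [-180.0, 0.0, -175.2]
wrist_force: [0.3, -0.8, -1.0]
opening: 0.0351
grasp_force: 39.9
29.8833 [0.52122787 0.10800456 0.20232704] [-1.79970601e+02  2.62060782e-02 -1.75218839e+02]
level units [0.004 0.004 0.   ] spin units -0.004532214059874405 [0.52122787 0.10800456 0.20232704]
orange box [  196    47   171    95 14810] [282.1  92.7]
pred corners top [[357.0, 206.0], [214.0, 206.0], [194.0, 49.0], [364.0, 50.0]] base [[353.0, 196.0], [224.0, 196.0], [208.0, 56.0], [359.0, 56.0]]
```

```bash
python3 -m crank '[[[-0.06,0.03,-1,0,0,0],[0,0,-1,0,0,0],[0,0,-1,0,0,0],[0,0,-1,0,0,0],[0,0,-0.45,0,0,0],[0,0,0,0,0,0],[0,0,0,0,0,0]]]'
python3 -m crank '[[[0,0,-0.35,0,0,0],[0,0,-0.35,0,0,0],[0,0,-0.35,0,0,0],[0,0,-0.35,0,0,0],[0,0,0,0,0,0],[0,0,0,0,0,0]]]'
```

```text
time: 30.47
ee_pos: [0.5198, 0.1084, 0.114]
tcp_rot: [-180.0, 0.0, -175.3]
wrist_force: [-0.6, 0.2, 0.6]
opening: 0.0347
grasp_force: 39.9
time: 30.97
ee_pos: [0.5194, 0.1088, 0.0851]
tcp_rot: [-180.0, -0.0, -175.2]
wrist_force: [0.6, -0.5, -1.1]
opening: 0.0351
grasp_force: 41.4
```

```bash
python3 -m crank '[[[0,0,-0.2,0,0,0],[0,0,-0.17,0,0,0],[0,0,0,0,0,0],[0,0,0,0,0,0]]]' | sed -n '2p;4p'
python3 -m crank '[[[0,0,0,0,0,0],[0,0,0,0,0,0],[0,0,0,0,0,0],[0,0,0,0,0,0]]]' 0.62
python3 -m crank '[[[0,0,0.5,0,0,0],[0,0,1,0,0,0],[0,0,1,0,0,0],[0,0,1,0,0,0],[0,0,1,0,0,0],[0,0,1,0,0,0],[0,0,0.5,0,0,0]]]' | head -3
python3 -m crank '[[[0.82,-0.074,0,0,0,0],[0.82,-0.074,0,0,0,0],[0.82,-0.074,0,0,0,0],[0.82,-0.074,0,0,0,0],[0.82,-0.074,0,0,0,0],[0.82,-0.074,0,0,0,0],[0.82,-0.074,0,0,0,0],[0.82,-0.074,0,0,0,0],[0.82,-0.074,0,0,0,0],[0.82,-0.074,0,0,0,0],[0,0,0,0,0,0],[0,0,0,0,0,0]]]'
python3 snap.py w11; for t in 62 75 85; do python3 lid.py w11 .6835 .094 .075 $t; done
```

```text
ee_pos: [0.5197, 0.1089, 0.0782]
wrist_force: [-0.2, -0.0, -0.2]
time: 31.63
ee_pos: [0.5198, 0.1089, 0.0784]
tcp_rot: [-180.0, 0.1, -175.2]
wrist_force: [-1.0, 0.6, 0.6]
opening: 0.0528
grasp_force: 0.0
time: 32.22
ee_pos: [0.5203, 0.109, 0.2017]
tcp_rot: [180.0, 0.2, -175.2]
time: 33.22
ee_pos: [0.6838, 0.094, 0.1974]
tcp_rot: [-180.0, -0.0, -175.2]
wrist_force: [-0.0, 0.1, -0.3]
opening: 0.053
grasp_force: 0.0
33.2667 [0.68330087 0.09407119 0.19784588] [-1.79989373e+02 -1.37798579e-02 -1.75230560e+02]
lid [0.6836 0.0935 0.075 ] width mm 20.8 px 320.70000000000005 215 tcp [0.6833 0.0941 0.1978]
lid [0.6845 0.0949 0.075 ] width mm 35.4 px 322.1 216 tcp [0.6833 0.0941 0.1978]
lid [0.6855 0.0952 0.075 ] width mm 36.1 px 322.3 217 tcp [0.6833 0.0941 0.1978]
```

```bash
python3 -m crank '[[[0.06,0.05,-1,0,0,0],[0,0,-1,0,0,0],[0,0,-1,0,0,0],[0,0,-1,0,0,0],[0,0,-1,0,0,0],[0,0,-1,0,0,0],[0,0,-0.5,0,0,0],[0,0,0,0,0,0],[0,0,0,0,0,0]]]'|sed -n 2p
python3 -m crank '[[[0,0,0,0,0,0],[0,0,0,0,0,0],[0,0,0,0,0,0],[0,0,0,0,0,0],[0,0,0,0,0,0],[0,0,0,0,0,0]]]' 0 40
python3 -m crank '[[[0,0,1,0,0,0],[0,0,1,0,0,0],[0,0,1,0,0,0],[0,0,1,0,0,0],[0,0,1,0,0,0],[0,0,1,0,0,0],[0,0,1,0,0,0],[0,0,1,0,0,0],[0,0,1,0,0,0],[0,0,0,0,0,0]]]'
python3 -m crank '[[[-0.957,0.018,0,0,0,0],[-0.957,0.018,0,0,0,0],[-0.957,0.018,0,0,0,0],[-0.957,0.018,0,0,0,0],[-0.957,0.018,0,0,0,0],[-0.957,0.018,0,0,0,0],[-0.957,0.018,0,0,0,0],[-0.957,0.018,0,0,0,0],[-0.957,0.018,0,0,0,0],[-0.957,0.018,0,0,0,0],[-0.957,0.018,0,0,0,0],[-0.957,0.018,0,0,0,0],[-0.957,0.018,0,0,0,0],[-0.957,0.018,0,0,0,0],[0,0,0,0,0,0],[0,0,0,0,0,0],[0,0,0,0,0,0]]]'
python3 snap.py w12; python3 car.py w12
```

```text
ee_pos: [0.6844, 0.0952, 0.0689]
time: 34.52
ee_pos: [0.6857, 0.0953, 0.0704]
tcp_rot: [180.0, 0.2, -175.2]
wrist_force: [-2.0, 1.2, 7.2]
opening: 0.0348
grasp_force: 39.9
time: 35.35
ee_pos: [0.6857, 0.0952, 0.2534]
tcp_rot: [180.0, 0.4, -175.2]
wrist_force: [-0.1, 0.3, 1.4]
opening: 0.0349
grasp_force: 40.0
time: 36.77
ee_pos: [0.4174, 0.1002, 0.2482]
tcp_rot: [-180.0, 0.1, -175.2]
wrist_force: [-0.1, 0.8, -1.2]
opening: 0.0349
grasp_force: 40.1
36.8167 [0.41750975 0.1001519  0.24804789] [-1.79991026e+02  6.49465662e-02 -1.75229720e+02]
orange box [ 224  148  132   98 9242] [283.  186.7]
pred corners top [[349.0, 265.0], [234.0, 265.0], [222.0, 153.0], [354.0, 153.0]] base [[347.0, 252.0], [241.0, 252.0], [231.0, 148.0], [351.0, 148.0]]
```

```bash
python3 -m crank '[[[0,0.02,-1,0,0,0],[0,0,-1,0,0,0],[0,0,-1,0,0,0],[0,0,-1,0,0,0],[0,0,-1,0,0,0],[0,0,-1,0,0,0],[0,0,-0.6,0,0,0],[0,0,0,0,0,0],[0,0,0,0,0,0]]]'
python3 -m crank '[[[0,0,-0.35,0,0,0],[0,0,-0.35,0,0,0],[0,0,-0.35,0,0,0],[0,0,-0.35,0,0,0],[0,0,0,0,0,0],[0,0,0,0,0,0]]]'
```

```text
time: 37.57
ee_pos: [0.417, 0.1005, 0.1162]
tcp_rot: [-180.0, -0.0, -175.2]
wrist_force: [0.1, 0.7, -0.3]
opening: 0.035
grasp_force: 40.1
time: 38.07
ee_pos: [0.4166, 0.1005, 0.0879]
tcp_rot: [-180.0, 0.0, -175.2]
wrist_force: [0.9, -0.3, -0.1]
opening: 0.0346
grasp_force: 40.1
```

```bash
python3 -m crank '[[[0,0,-0.25,0,0,0],[0,0,-0.2,0,0,0],[0,0,0,0,0,0],[0,0,0,0,0,0]]]' | sed -n '2p;4p'
python3 -m crank '[[[0,0,0,0,0,0],[0,0,0,0,0,0],[0,0,0,0,0,0],[0,0,0,0,0,0]]]' 0.62
python3 -m crank '[[[0,0,0.5,0,0,0],[0,0,1,0,0,0],[0,0,1,0,0,0],[0,0,1,0,0,0],[0,0,1,0,0,0],[0,0,1,0,0,0],[0,0,1,0,0,0],[0,0,1,0,0,0],[0,0,1,0,0,0]]]' | head -3
python3 -m crank '[[[0.898,0.225,0,0,0,0],[0.898,0.225,0,0,0,0],[0.898,0.225,0,0,0,0],[0.898,0.225,0,0,0,0],[0.898,0.225,0,0,0,0],[0.898,0.225,0,0,0,0],[0.898,0.225,-0.25,0,0,0],[0.898,0.225,-0.25,0,0,0],[0.898,0.225,-0.25,0,0,0],[0.898,0.225,-0.25,0,0,0],[0.898,0.225,-0.25,0,0,0],[0.898,0.225,-0.25,0,0,0],[0.898,0.225,-0.25,0,0,0],[0.898,0.225,-0.25,0,0,0],[0,0,-0.4,0,0,0],[0,0,0,0,0,0],[0,0,0,0,0,0]]]'
python3 snap.py w13; for t in 62 75 85; do python3 lid.py w13 .668 .1635 .075 $t; done
```

```text
ee_pos: [0.4168, 0.1005, 0.0791]
wrist_force: [0.7, 0.0, -0.6]
time: 38.73
ee_pos: [0.4171, 0.1005, 0.0795]
tcp_rot: [-180.0, 0.1, -175.2]
wrist_force: [-0.3, -0.1, 0.1]
opening: 0.0532
grasp_force: 0.0
time: 39.48
ee_pos: [0.4168, 0.1005, 0.2512]
tcp_rot: [180.0, 0.1, -175.2]
time: 40.9
ee_pos: [0.6677, 0.1634, 0.2011]
tcp_rot: [-180.0, -0.0, -175.2]
wrist_force: [0.2, -0.2, 0.3]
opening: 0.0529
grasp_force: 0.0
40.95 [0.66767965 0.16336892 0.20195053] [-1.79989610e+02  4.53482149e-02 -1.75225605e+02]
lid [0.9172 0.1831 0.075 ] width mm 603.7 px 320.0 400 tcp [0.6677 0.1634 0.202 ]
lid [0.6689 0.1637 0.075 ] width mm 35.1 px 321.5 215 tcp [0.6677 0.1634 0.202 ]
lid [0.67   0.1634 0.075 ] width mm 36.1 px 321.0 216 tcp [0.6677 0.1634 0.202 ]
```

```bash
python3 -m crank '[[[0.075,0,-1,0,0,0],[0,0,-1,0,0,0],[0,0,-1,0,0,0],[0,0,-1,0,0,0],[0,0,-1,0,0,0],[0,0,-1,0,0,0],[0,0,-0.7,0,0,0],[0,0,0,0,0,0],[0,0,0,0,0,0]]]'|sed -n 2p
python3 -m crank '[[[0,0,0,0,0,0],[0,0,0,0,0,0],[0,0,0,0,0,0],[0,0,0,0,0,0],[0,0,0,0,0,0],[0,0,0,0,0,0]]]' 0 40
python3 -m crank '[[[0,0,1,0,0,0],[0,0,1,0,0,0],[0,0,1,0,0,0],[0,0,1,0,0,0],[0,0,1,0,0,0],[0,0,1,0,0,0],[0,0,1,0,0,0],[0,0,1,0,0,0],[0,0,1,0,0,0],[0,0,0,0,0,0]]]'
python3 -m crank '[[[-0.879,-0.511,0,0,0,0],[-0.879,-0.511,0,0,0,0],[-0.879,-0.511,0,0,0,0],[-0.879,-0.511,0,0,0,0],[-0.879,-0.511,0,0,0,0],[-0.879,-0.511,0,0,0,0],[-0.879,-0.511,0,0,0,0],[-0.879,-0.511,0,0,0,0],[-0.879,-0.511,0,0,0,0],[-0.879,-0.511,0,0,0,0],[-0.879,-0.511,0,0,0,0],[-0.879,-0.511,0,0,0,0],[-0.879,-0.511,0,0,0,0],[-0.879,-0.511,0,0,0,0],[0,0,0,0,0,0],[0,0,0,0,0,0],[0,0,0,0,0,0]]]'
python3 snap.py w14; python3 car.py w14
```

```text
ee_pos: [0.6693, 0.1634, 0.0682]
time: 42.2
ee_pos: [0.6707, 0.1638, 0.0697]
tcp_rot: [180.0, 0.2, -175.2]
wrist_force: [-1.4, 0.7, 7.6]
opening: 0.0348
grasp_force: 39.8
time: 43.03
ee_pos: [0.6706, 0.1637, 0.2527]
tcp_rot: [179.9, 0.4, -175.2]
wrist_force: [-0.3, -0.4, 0.5]
opening: 0.0345
grasp_force: 40.1
time: 44.45
ee_pos: [0.4241, 0.0206, 0.2472]
tcp_rot: [-180.0, 0.1, -175.2]
wrist_force: [0.0, -0.3, -0.5]
opening: 0.0346
grasp_force: 40.1
44.5 [0.42426857 0.02072563 0.24709531] [-1.79996920e+02  6.50479673e-02 -1.75217495e+02]
orange box [ 298  147  133   99 8327] [363.8 189.7]
pred corners top [[407.0, 265.0], [292.0, 265.0], [288.0, 153.0], [420.0, 153.0]] base [[400.0, 252.0], [294.0, 252.0], [291.0, 148.0], [411.0, 148.0]]
```

The carrier outline is displaced about 10 px, so it was knocked along +y. I'll fit its edges numerically, with w12 as the baseline.

```bash
cat > edge.py <<'E'
import sys,pickle
from h import *
for n in sys.argv[1:]:
    i,m,o=pickle.load(open(n+".pkl","rb"))
    h=cv2.cvtColor(i,cv2.COLOR_RGB2HSV); k=((h[...,0]>5)&(h[...,0]<20)&(h[...,1]>110)).astype(np.uint8)
    nn,l,st,c=cv2.connectedComponentsWithStats(k); b=1+np.argmax(st[1:,4]); L=l==b
    r0=st[b,1]
    rows=np.arange(r0+10,r0+45); le=np.array([np.nonzero(L[r])[0].min() for r in rows]);ri=np.array([np.nonzero(L[r])[0].max()+1 for r in rows])
    cols=np.arange(st[b,0]+15,st[b,0]+st[b,2]-15); to=np.array([np.nonzero(L[:,q])[0].min() for q in cols])
    def fit(x,y):
        g=np.ones(len(x),bool)
        for _ in range(4):
            p=np.polyfit(x[g],y[g],1); g=np.abs(np.polyval(p,x)-y)<1.2+0*x
            if g.sum()<5: break
        return p,g.sum()
    out=[]
    for nm,(x,y) in (("left",(rows,le)),("right",(rows,ri))):
        p,g=fit(x,y); A=onz(m,np.polyval(p,rows[0]),rows[0],.035);B=onz(m,np.polyval(p,rows[-1]),rows[-1],.035)
        d=B-A; print(n,nm,g,"yaw",np.degrees(np.arctan2(d[1],d[0])).round(2),"y at x=.42",(A[1]+d[1]/d[0]*(.42-A[0])).round(4))
    p,g=fit(cols,to); A=onz(m,cols[0],np.polyval(p,cols[0]),0.);B=onz(m,cols[-1],np.polyval(p,cols[-1]),0.)
    d=B-A; print(n,"top",g,"yaw",np.degrees(np.arctan2(-d[0],d[1])).round(2),"x at y=.06",(A[0]+d[0]/d[1]*(.06-A[1])).round(4))
E
python3 edge.py w12 w14
```

```text
w12 left 35 yaw 4.27 y at x=.42 -0.0178
w12 right 35 yaw 4.68 y at x=.42 0.1425
w12 top 102 yaw 4.01 x at y=.06 0.3942
w14 left 35 yaw 2.13 y at x=.42 -0.0073
w14 right 35 yaw 4.28 y at x=.42 0.1533
w14 top 103 yaw 4.12 x at y=.06 0.3935
```

```bash
python3 -m crank '[[[-0.035,0.265,0,0,0,0],[-0.035,0.265,0,0,0,0],[0,0,0,0,0,0],[0,0,0,0,0,0]]]' | sed -n 2p
python3 snap.py w15; python3 edge.py w15; python3 - <<'E'
from h import *
import pickle
i,m,o=pickle.load(open("w15.pkl","rb"))
im=cv2.convertScaleAbs(i[110:310,260:480],alpha=1.4); im=cv2.resize(im,(660,600),interpolation=2)
save("w15b",im)
for q in((.4216,.0309,.035),(.4216+.0215,.0309,.035),(.4216-.0215,.0309,.035),(.4216,.0524,.035)):
    p=proj(m,q); print(((p-[260,110])*3).round(0))
E
```

```text
ee_pos: [0.4225, 0.0316, 0.2471]
44.8833 [0.4224671  0.03144398 0.24712017] [-1.79989133e+02  2.80349000e-02 -1.75176388e+02]
w15 left 35 yaw 4.44 y at x=.42 -0.0073
w15 right 35 yaw 4.02 y at x=.42 0.1532
w15 top 102 yaw 4.07 x at y=.06 0.3935
[181. 192.]
[177. 241.]
[185. 140.]
[233. 196.]
```

View pics/w15b.png

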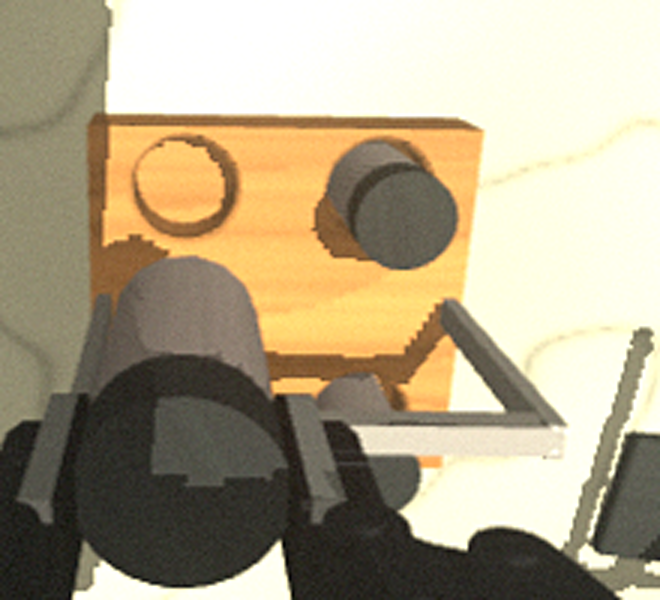

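The picture shows the empty well at crop (185,187), the held tin, and the neighbour tin seated after the knock. It agrees with the corrected target within about 1 mm. Lowering.

```bash
python3 -m crank '[[[-0.02,0,-1,0,0,0],[0,0,-1,0,0,0],[0,0,-1,0,0,0],[0,0,-1,0,0,0],[0,0,-1,0,0,0],[0,0,-1,0,0,0],[0,0,-0.6,0,0,0],[0,0,0,0,0,0],[0,0,0,0,0,0]]]' | sed -n '2p;4p'
python3 -m crank '[[[0,0,-0.35,0,0,0],[0,0,-0.35,0,0,0],[0,0,-0.35,0,0,0],[0,0,-0.35,0,0,0],[0,0,0,0,0,0],[0,0,0,0,0,0]]]'
```

```text
ee_pos: [0.4218, 0.031, 0.1154]
wrist_force: [-0.7, -0.4, -0.2]
time: 46.13
ee_pos: [0.4217, 0.031, 0.0869]
tcp_rot: [-180.0, 0.0, -175.2]
wrist_force: [-0.5, -0.2, -1.3]
opening: 0.0349
grasp_force: 40.1
```

```bash
python3 -m crank '[[[0,0,-0.25,0,0,0],[0,0,-0.2,0,0,0],[0,0,0,0,0,0],[0,0,0,0,0,0]]]' | sed -n '2p;4p'
python3 -m crank '[[[0,0,0,0,0,0],[0,0,0,0,0,0],[0,0,0,0,0,0],[0,0,0,0,0,0]]]' 0.62 | sed -n '2p;5p'
python3 -m crank '[[[0,0,0.5,0,0,0],[0,0,1,0,0,0],[0,0,1,0,0,0],[0,0,1,0,0,0],[0,0,1,0,0,0],[0,0,1,0,0,0],[0,0,1,0,0,0],[0,0,1,0,0,0],[0,0,1,0,0,0]]]' | head -3
python3 snap.py w16; python3 edge.py w16
python3 - <<'E'
from h import *
import pickle
i,m,o=pickle.load(open("w1.pkl","rb"))
for n,q in(("tip1",(67,266)),("tip2",(8,260)),("post",(18,132))): print(n,onz(m,*q,.205).round(3))
S,D=bot.camera_model("scene"),bot.camera_model("side")
w,_=cam("wrist")
cs=lambda x,y:(165+x/2.667,95+y/2.665); cb=lambda x,y:(205+x/3.333,135+y/3.333)
for n,a,b in(("t1",(438,48),(57,92)),("t2",(468,18),(33,65))):
    print(n,onz(S,*cs(*a),.205).round(3),onz(D,*cb(*b),.205).round(3))
E
```

```text
ee_pos: [0.4219, 0.031, 0.0782]
wrist_force: [-0.3, 0.2, -0.2]
ee_pos: [0.422, 0.0311, 0.0784]
opening: 0.0528
time: 47.55
ee_pos: [0.4218, 0.031, 0.2501]
tcp_rot: [-180.0, 0.1, -175.2]
47.6 [0.42255775 0.03110398 0.25385391] [-179.98945939    0.35477706 -175.22861674]
w16 left 35 yaw 5.04 y at x=.42 -0.0075
w16 right 35 yaw 3.94 y at x=.42 0.1531
w16 top 101 yaw 4.25 x at y=.06 0.3935
tip1 [0.424 0.285 0.205]
tip2 [0.425 0.347 0.205]
post [0.568 0.304 0.205]
t1 [0.44  0.272 0.205] [0.427 0.274 0.205]
t2 [0.432 0.346 0.205] [0.43  0.339 0.205]
```

Fourth tin seated. Now to the bar: rotate the tool a quarter turn, above (0.470,0.075).

```bash
python3 -m crank '[[[0.171,0.157,0,0,0,-0.94],[0.171,0.157,0,0,0,-0.94],[0.171,0.157,0,0,0,-0.94],[0.171,0.157,0,0,0,-0.94],[0.171,0.157,0,0,0,-0.94],[0.171,0.157,0,0,0,-0.94],[0.171,0.157,0,0,0,-0.94],[0.171,0.157,0,0,0,-0.94],[0.171,0.157,0,0,0,-0.94],[0.171,0.157,0,0,0,-0.94],[0.171,0.157,0,0,0,-0.94],[0.171,0.157,0,0,0,-0.94],[0.171,0.157,0,0,0,-0.94],[0.171,0.157,0,0,0,-0.94],[0,0,0,0,0,0],[0,0,0,0,0,0]]]' 1
python3 snap.py w17; python3 - <<'E'
from h import *
import pickle
i,m,o=pickle.load(open("w17.pkl","rb"))
# light grey (unsaturated, bright) bar pixels along image rows near the bar, above and below TCP
h=cv2.cvtColor(i,cv2.COLOR_RGB2HSV)
for y in(.075,.095,.115,.135):
    us=[proj(m,(x,y+0.083*-(x-.47),.145)) for x in np.arange(.44,.50,.002)]
    print(y,[ (int(h[int(v),int(u),1]),int(h[int(v),int(u),2])) for u,v in us])
E
```

```text
time: 48.98
ee_pos: [0.4696, 0.075, 0.2481]
tcp_rot: [-180.0, 0.1, 94.5]
wrist_force: [-0.3, -0.5, -0.4]
opening: 0.085
grasp_force: 0.0
49.0333 [0.46958363 0.07492835 0.24815406] [-1.79963723e+02  5.55460148e-02  9.45290581e+01]
0.075 [(60, 68), (54, 66), (74, 62), (67, 65), (156, 88), (161, 197), (165, 151), (163, 196), (160, 193), (159, 196), (161, 195), (163, 189), (132, 180), (36, 157), (48, 153), (41, 154), (42, 159), (51, 151), (158, 97), (148, 93), (163, 86), (157, 83), (164, 81), (147, 78), (155, 79), (156, 75), (159, 77), (143, 80), (49, 62), (83, 37)]
0.095 [(155, 189), (161, 179), (157, 175), (156, 177), (159, 194), (164, 190), (162, 192), (163, 194), (159, 192), (157, 195), (160, 186), (165, 187), (38, 163), (47, 159), (43, 161), (45, 158), (39, 157), (166, 210), (156, 201), (161, 193), (159, 185), (159, 185), (152, 77), (171, 79), (161, 84), (155, 92), (169, 136), (160, 180), (160, 174), (164, 168)]
0.115 [(116, 57), (149, 77), (146, 82), (164, 90), (156, 88), (150, 92), (161, 196), (158, 186), (165, 190), (158, 181), (162, 181), (57, 165), (43, 167), (42, 164), (38, 166), (39, 165), (130, 194), (162, 202), (156, 195), (160, 182), (161, 185), (161, 81), (160, 83), (153, 90), (155, 87), (158, 144), (162, 189), (165, 179), (164, 168), (162, 187)]
0.135 [(163, 122), (158, 169), (160, 177), (155, 183), (153, 183), (156, 198), (160, 195), (160, 203), (159, 197), (154, 200), (125, 192), (38, 170), (44, 170), (40, 171), (43, 173), (111, 184), (163, 199), (163, 193), (158, 186), (155, 181), (137, 84), (150, 92), (149, 89), (155, 82), (131, 82), (60, 76), (60, 89), (56, 82), (44, 58), (56, 64)]
```

The bar is seen centred at x=0.470 for y=0.075, as expected. Descend and grip.

```bash
python3 -m crank '[[[0,0,-1,0,0,0],[0,0,-1,0,0,0],[0,0,-1,0,0,0],[0,0,-1,0,0,0],[0,0,-1,0,0,0],[0,0,-0.4,0,0,0],[0,0,0,0,0,0],[0,0,0,0,0,0]]]' 1| sed -n '2p;4p'
python3 -m crank '[[[0,0,0,0,0,0],[0,0,0,0,0,0],[0,0,0,0,0,0],[0,0,0,0,0,0],[0,0,0,0,0,0],[0,0,0,0,0,0],[0,0,0,0,0,0],[0,0,0,0,0,0],[0,0,0,0,0,0],[0,0,0,0,0,0],[0,0,0,0,0,0],[0,0,0,0,0,0]]]' 0 80
```

```text
ee_pos: [0.4697, 0.0749, 0.1409]
wrist_force: [-0.4, 0.0, 1.1]
time: 50.7
ee_pos: [0.4697, 0.075, 0.1402]
tcp_rot: [-180.0, 0.1, 94.3]
wrist_force: [-3.7, -0.2, 1.0]
opening: 0.0083
grasp_force: 78.7
```

```bash
python3 -m crank '[[[0,0,0.2,0,0,0],[0,0,0.45,0,0,0],[0,0,0.5,0,0,0],[0,0,0.5,0,0,0],[0,0,0.5,0,0,0],[0,0,0.5,0,0,0],[0,0,0.5,0,0,0],[0,0,0.5,0,0,0],[0,0,0.5,0,0,0],[0,0,0.35,0,0,0],[0,0,0.15,0,0,0],[0,0,0,0,0,0],[0,0,0,0,0,0],[0,0,0,0,0,0]]]'
python3 -m crank '[[[-0.3,0,0,0,0,0],[-0.6,0,0,0,0,0],[-0.6,0,0,0,0,0],[-0.6,0,0,0,0,0],[-0.6,0,0,0,0,0],[-0.6,0,0,0,0,0],[-0.6,0,0,0,0,0],[-0.6,0,0,0,0,0],[-0.6,0,0,0,0,0],[-0.6,0,0,0,0,0],[-0.5,0,0,0,0,0],[-0.3,0,0,0,0,0],[0,0,0,0,0,0],[0,0,0,0,0,0]]]'
```

```text
time: 51.87
ee_pos: [0.4696, 0.075, 0.2327]
tcp_rot: [-179.9, 0.1, 94.3]
wrist_force: [-0.9, -0.3, -6.5]
opening: 0.0082
grasp_force: 78.1
time: 53.03
ee_pos: [0.3399, 0.0751, 0.2333]
tcp_rot: [180.0, 0.0, 94.3]
wrist_force: [0.4, -0.6, -6.4]
opening: 0.0081
grasp_force: 78.2
```

```bash
python3 -m crank '[[[0,0.3,0,0,0,0],[0,0.6,0,0,0,-0.05],[0,0.7,0,0,0,-0.05],[0,0.7,0,0,0,-0.05],[0,0.7,0,0,0,-0.05],[0,0.7,0,0,0,-0.05],[0,0.7,0,0,0,-0.05],[0,0.7,0,0,0,-0.05],[0,0.7,0,0,0,-0.05],[0,0.7,0,0,0,-0.05],[0,0.7,0,0,0,-0.05],[0,0.7,0,0,0,-0.05],[0,0.7,0,0,0,-0.05],[0,0.7,0,0,0,-0.05],[0,0.7,0,0,0,0],[0,0.7,0,0,0,0],[0,0.7,0,0,0,0],[0,0.53,0,0,0,0],[0,0,0,0,0,0],[0,0,0,0,0,0]]]'
python3 - <<'E'
from h import *
# prong search: profile of both cameras around the predicted tips/prongs, from the start pictures
S=bot.camera_model("scene");D=bot.camera_model("side")
for n,m,im in(("scene",S,np.load("scene0.npy")),("side",D,np.load("side0.npy"))):
    h=cv2.cvtColor(im,cv2.COLOR_RGB2HSV).astype(int)
    for x in(.46,.52):
        P=[proj(m,(x,y,.197)) for y in np.arange(.26,.37,.002)]
        g=np.array([cv2.getRectSubPix(im,(1,1),tuple(map(float,p)))[0,0].astype(int).sum()/3 for p in P])
        med=np.median(g); ys=np.arange(.26,.37,.002)
        print(n,x,[(round(float(y),3),int(k)) for y,k in zip(ys,g-med) if abs(k)>25])
E
```

```text
time: 54.7
ee_pos: [0.3397, 0.3139, 0.233]
tcp_rot: [-180.0, 0.1, 89.9]
wrist_force: [1.2, -1.3, -6.6]
opening: 0.0082
grasp_force: 78.2
scene 0.46 [(0.26, -65), (0.262, -66), (0.264, -66), (0.266, -66), (0.268, -67), (0.27, -67), (0.272, -66), (0.274, -63), (0.276, -55), (0.278, -44), (0.28, -33), (0.282, -26), (0.332, -29), (0.334, -36), (0.336, -41), (0.338, -36), (0.34, -29)]
scene 0.52 [(0.268, -32), (0.27, -41), (0.272, -47), (0.274, -50), (0.276, -42), (0.278, -32), (0.33, -33), (0.332, -40), (0.334, -44), (0.336, -39), (0.338, -31)]
side 0.46 [(0.272, -35), (0.274, -47), (0.276, -47), (0.278, -44), (0.28, -39), (0.282, -33), (0.302, 25), (0.304, 25), (0.31, 26), (0.312, 27), (0.314, 29), (0.316, 28), (0.332, -38), (0.334, -43), (0.336, -43), (0.338, -43), (0.34, -41), (0.342, -36), (0.344, -26)]
side 0.52 [(0.264, -27), (0.266, -32), (0.268, -38), (0.27, -43), (0.272, -46), (0.274, -45), (0.276, -39), (0.278, -33), (0.28, -26), (0.308, 27), (0.31, 28), (0.312, 26), (0.314, 26), (0.316, 26), (0.33, -28), (0.332, -35), (0.334, -41), (0.336, -38), (0.338, -31), (0.368, 25)]
```

The prongs run at y≈0.277 and 0.337 at x=0.46 and drift toward −y, so the hook yaw is about −3.3° with mid y≈0.307. Adjust, then bring the bar in over the tips.

```bash
python3 -m crank '[[[0,-0.18,0,0,0,-0.22],[0,-0.18,0,0,0,-0.22],[0,0,0,0,0,0],[0,0,0,0,0,0]]]' | sed -n '2,4p'
python3 -m crank '[[[0.2,0,0,0,0,0],[0.5,0,0,0,0,0],[0.5,0,0,0,0,0],[0.5,0,0,0,0,0],[0.5,0,0,0,0,0],[0.5,0,0,0,0,0],[0.5,0,0,0,0,0],[0.5,0,0,0,0,0],[0.5,0,0,0,0,0],[0.5,0,0,0,0,0],[0.5,0,0,0,0,0],[0.5,0,0,0,0,0],[0.5,0,0,0,0,0],[0.5,0,0,0,0,0],[0.3,0,0,0,0,0],[0,0,0,0,0,0],[0,0,0,0,0,0]]]'
```

```text
ee_pos: [0.34, 0.3058, 0.2336]
tcp_rot: [180.0, 0.0, 86.7]
wrist_force: [-0.2, 0.3, -6.4]
time: 56.45
ee_pos: [0.4799, 0.3064, 0.2329]
tcp_rot: [-179.9, 0.1, 86.8]
wrist_force: [-1.1, 0.1, -5.9]
opening: 0.0083
grasp_force: 78.4
```

```bash
python3 -m crank '[[[-0.15,0,-0.3,0,0,0],[-0.15,0,-0.3,0,0,0],[0,0,-0.25,0,0,0],[0,0,-0.25,0,0,0],[0,0,0,0,0,0],[0,0,0,0,0,0]]]' | sed -n '2,4p'
python3 -m crank '[[[0,0,-0.1,0,0,0],[0,0,-0.1,0,0,0],[0,0,-0.05,0,0,0],[0,0,0,0,0,0],[0,0,0,0,0,0]]]' | sed -n '2,4p'
```

```text
ee_pos: [0.4735, 0.3063, 0.2109]
tcp_rot: [-180.0, 0.1, 86.8]
wrist_force: [-0.9, 0.6, -6.4]
ee_pos: [0.4738, 0.3064, 0.2063]
tcp_rot: [-180.0, 0.1, 86.8]
wrist_force: [-0.3, -0.4, -6.9]
```

```bash
python3 -m crank '[[[0,0,-0.05,0,0,0],[0,0,-0.05,0,0,0],[0,0,0,0,0,0],[0,0,0,0,0,0]]]' | sed -n '2,4p'
python3 -m crank '[[[0,0,-0.05,0,0,0],[0,0,0,0,0,0],[0,0,0,0,0,0]]]' | sed -n '2,4p'
```

```text
ee_pos: [0.474, 0.3065, 0.205]
tcp_rot: [180.0, 0.0, 86.8]
wrist_force: [-1.2, -0.4, 0.5]
ee_pos: [0.474, 0.3065, 0.2049]
tcp_rot: [179.9, -0.0, 86.8]
wrist_force: [-2.3, -2.7, 6.3]
```

Contact at the expected height (bar centre 0.205, weight transferred). Ease up a hair and release.

```bash
python3 -m crank '[[[0,0,0.04,0,0,0],[0,0,0,0,0,0]]]' | sed -n '2,4p'
python3 -m crank '[[[0,0,0,0,0,0],[0,0,0,0,0,0],[0,0,0,0,0,0],[0,0,0,0,0,0],[0,0,0,0,0,0],[0,0,0,0,0,0]]]' 0.5 
python3 -m crank '[[[0,0,0.3,0,0,0],[0,0,0.5,0,0,0],[0,0,0.7,0,0,0],[0,0,0.7,0,0,0],[0,0,0.7,0,0,0],[0,0,0.7,0,0,0],[0,0,0.7,0,0,0],[0,0,0.7,0,0,0],[0,0,0,0,0,0],[0,0,0,0,0,0],[0,0,0,0,0,0],[0,0,0,0,0,0]]]'
cat > still.py <<'E'
from h import *
a,m=cam("side"); s,ms=cam("scene"); np.save("fs.npy",s); np.save("fd.npy",a)
f=lambda i:((lambda h:((h[...,0]>5)&(h[...,0]<20)&(h[...,1]>110)).astype(np.uint8))(cv2.cvtColor(i,cv2.COLOR_RGB2HSV)))
for n,i,mm in(("side",a,m),("scene",s,ms)):
    k=f(i); u,v=proj(mm,(.474,.3065,.09)); k[:int(v)-45]=0;k[int(v)+45:]=0;k[:,:int(u)-60]=0;k[:,int(u)+60:]=0
    M=cv2.moments(k,True); print(n,"pred",u.round(1),v.round(1),"orange",M["m00"],(M["m10"]/max(M["m00"],1),M["m01"]/max(M["m00"],1)))
    r,c=np.nonzero(k)
    if len(r): print(cv2.minAreaRect(np.c_[c,r].astype(np.float32)))
E
python3 still.py; python3 -m crank '[[[0,0,0.5,0,0,0],[0,0,0,0,0,0],[0,0,0,0,0,0],[0,0,0,0,0,0],[0,0,0,0,0,0],[0,0,0,0,0,0]]]' | sed -n '2p'; python3 still.py
```

```text
ee_pos: [0.474, 0.3065, 0.2049]
tcp_rot: [179.9, 0.0, 86.8]
wrist_force: [-2.1, -1.5, 4.4]
time: 58.62
ee_pos: [0.4738, 0.3064, 0.204]
tcp_rot: [-180.0, 0.1, 86.8]
wrist_force: [-0.1, 0.4, 0.2]
opening: 0.0426
grasp_force: 0.0
time: 59.62
ee_pos: [0.4737, 0.3063, 0.3032]
tcp_rot: [-179.9, 0.1, 86.8]
wrist_force: [-0.3, 0.3, -0.3]
opening: 0.0426
grasp_force: 0.0
side pred 236.2 185.8 orange 1035.0 (237.5855072463768, 191.72753623188405)
((237.50460815429688, 187.8486328125), (34.481746673583984, 55.4581413269043), 73.3007583618164)
scene pred 342.3 139.5 orange 957.0 (340.30512016718916, 144.76175548589342)
((341.9384460449219, 141.10769653320312), (53.08686447143555, 39.44304656982422), 29.744882583618164)
ee_pos: [0.4738, 0.3064, 0.3136]
side pred 236.2 185.8 orange 1038.0 (237.71676300578034, 191.72736030828517)
((237.6900634765625, 188.18896484375), (34.10539245605469, 55.87832260131836), 74.57783508300781)
scene pred 342.3 139.5 orange 959.0 (340.3315954118874, 144.78727841501563)
((341.9384460449219, 141.10769653320312), (53.08686447143555, 39.44304656982422), 29.744882583618164)
```

```bash
python3 - <<'E'
from h import *
S,D=bot.camera_model("scene"),bot.camera_model("side"); ims={"scene":np.load("fs.npy"),"side":np.load("fd.npy")}
y=np.radians(-3.2)
for n,m in(("scene",S),("side",D)):
    im=ims[n]; h=cv2.cvtColor(im,cv2.COLOR_RGB2HSV); k=((h[...,0]>5)&(h[...,0]<20)&(h[...,1]>110)).astype(np.uint8)
    P=[]
    for tilt in(0,.2,-.2):
        q=[]
        for a in(-.078,.078):
            for b in(-.08,.08):
                for z in(-.14,-.105):
                    X=a*np.cos(tilt)+z*np.sin(tilt);Z=-a*np.sin(tilt)+z*np.cos(tilt)
                    q.append(proj(m,(.474+X*np.cos(y)-b*np.sin(y),.3065+X*np.sin(y)+b*np.cos(y),.205+Z)))
        q=np.array(q);P.append((q.min(0).round(0).tolist(),q.max(0).round(0).tolist()))
    u,v=proj(m,(.474,.3065,.09)).astype(int); w=np.zeros_like(k); w[v-45:v+45,u-60:u+60]=k[v-45:v+45,u-60:u+60]
    nn,l,st,c=cv2.connectedComponentsWithStats(w); r,cc=np.nonzero(w); print(n,"box",cc.min(),r.min(),cc.max(),r.max(),"pred t=0,.2,-.2",P)
    g=im.max(2)
    for X in((.461,-.322,.08),(.473,-.224,.08)):
        u,v=proj(m,X); u0,v0=int(u),int(v); z=np.zeros(g.shape,np.uint8); z[v0-16:v0+16,u0-16:u0+16]=g[v0-16:v0+16,u0-16:u0+16]<62
        r,c=np.nonzero(z); print(n,"wide lid pred",u.round(),v.round(),"dark centroid",c.mean().round(1) if len(c) else None,r.mean().round(1) if len(r) else None,len(r))
E
```

```text
scene box 312 123 373 165 pred t=0,.2,-.2 [([310.0, 118.0], [374.0, 167.0]), ([304.0, 112.0], [369.0, 166.0]), ([315.0, 123.0], [380.0, 167.0])]
scene wide lid pred 198.0 265.0 dark centroid 203.1 269.1 197
scene wide lid pred 229.0 242.0 dark centroid 230.8 246.2 254
side box 207 171 268 209 pred t=0,.2,-.2 [([205.0, 167.0], [269.0, 211.0]), ([199.0, 172.0], [262.0, 209.0]), ([212.0, 162.0], [275.0, 211.0])]
side wide lid pred 355.0 316.0 dark centroid 355.4 318.5 375
side wide lid pred 333.0 286.0 dark centroid 332.8 289.2 298
```

The carrier hangs level and still, and the wide tins stand in the container. Handing in.

```bash
python3 -c "
from workcell import bot
print(bot.job_done(), bot.get_obs()['time'])"
```

```text
the job is handed in; nothing more can be done
the job is handed in; nothing more can be done
```

I handed the job in at about 60 s: four slim tins are in the carrier's wells, two wide tins stand in the container, and the carrier was hanging level and still on both prongs in my last check. The official result was not shown, and I did not re-measure the bowl, lidded box and spoon at the end.

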